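Lock a lens rest into the spring channel against its stop

ROBOT

A 7-joint arm with a two-finger parallel gripper is mounted at the origin on the work surface. World frame = base frame: x ahead of the robot, y to its left, z up, the work surface at z = 0. Lengths are in m, angles in rad, forces in N, time in s.
With the tool pointing down it reaches from about 0.425 to 0.875 m from the base axis. Payload 4.7 kg.
Tool frame: the origin (TCP) lies at the very end of the fingers, on their centre line; the grasp point (between the pads) lies 19 mm behind it; z points along the fingers, y is the line along which they close (so a half turn about z gives the same grasp; the last joint's range is limited). The gripper opens to 87 mm and grips with 3 to 60 N. Pads are 19 mm wide; open, the fingers measure 117 mm over their backs; the gripper's body (75 mm by 190 mm) begins 51 mm behind the grasp point.
Start: joints at [-1.217, 0.321, -0.07, 1.45, 0.023, 1.371, -0.057], TCP at [0.217, 0.613, 0.223] pointing down, gripper open.
Joint ranges: [-2.86, 2.86], [-0.3, 2.09], [-1.38, 1.24], [0.06, 2.45], [-1.56, 4.7], [0.09, 2.05], [-2.69, 2.69]. Speed limits (rad/s): [2.57, 2.57, 3.14, 3.14, 3.14, 3.14, 3.14].

INTERFACE

Orientations are given as a rotation vector (axis times angle).
In Python, from bench import get_state, get_image, get_calibration, close_job gives the robot as it stands.
- The arm moves only by the shell command python3 -m crank 'ROWS' [FORCE]. ROWS is JSON, a list of rows, each a list of 5 numbers: the opening, from 0 (shut) to 1 (fully open), then the shift along the world's x, y, z in units of 0.2 m (1.0 is 0.2 m), then the turn about the world's z in units of 2 pi rad (1.0 is 2 pi rad). A call has 1 to 5 rows; each row is the pose to reach, as a shift and turn from the pose commanded when the call began, turning the shorter way round; what a row does not reach only later rows make up. A row lasts 1/8 s, in which the tool goes at most 62.5 mm and 10.7 degrees, less where a joint would pass 70% of its speed; a pose out of reach is approached as far as the arm can. A call with a number of a shift or a turn outside -1 to 1 is refused whole. A call with a gripper value outside its range is refused whole. The fingers move at their own pace and stop on an object; FORCE is the grip in N (left out, the last holds). Time passes only in rows, so rows that repeat a pose let the fingers close. It gives the time, the measured TCP pose, the force, the opening and the grip force at its end, in the units of the state.
- get_state(): the state, without advancing time (a new reading comes with each control period).
- get_image(name): name is "scene" or "top"; returns the picture (384x512x3 uint8, red, green, blue); there is no depth.
- get_calibration(name): a dict with "fovy" (degrees; the focal length in pixels is half the picture's height over the tangent of half this angle, whatever the lens; pixels are square), "cx", "cy" (the principal point, pixels), "k1" (the pictures are not rectified: a ray, as slopes to the right and down, at radius r is drawn at 1 + k1 r^2 times it, then the intrinsics apply), "R" (3x3) and "t" (3): a world point X has camera coordinates R X + t. Camera axes: x right, y down, z forward; pixel columns grow to the right and rows downward; lengths in m; the calibration is good to about 2 mm. A picture is of the moment at which its call begins. get_calibration takes no time and is no camera call.
- close_job(): hands the job in; it is judged then, once.
The state is a dict: "time": time; "joint_positions": joint angles; "qd": joint speeds; "joint_torque": joint torques, N m; "position": TCP position; "tool_rot": TCP orientation; "ft_force": force on the tool from outside, world axes, zero at the start; "torque": the same for the moment, N m; "grip_width": opening from 0.0 (shut) to 1.0 (fully open); "grip_force": force on a finger pad.
Only numpy, scipy, OpenCV 4.12 (cv2) and the standard library are available. Lean on these libraries where they do the work, as an engineer would, in place of code of your own. Each camera call takes 0.05 s, during which the arm holds its last target. There are 200 camera calls.

TASK

Fit the lens rest that has the oblong foot (not the one with the round foot) into the channel of the test fixture: put its foot down through the slot, press it against the spring strip, turn it a quarter turn under the lips, and let it up so that its grooves catch the lips, with its stem bearing on the sprung plunger of the stop block and pushing it in by about 2 mm. Go by feel: press no harder than the strip's spring needs, and never drive the plunger in to its end. Leave it standing there locked, let go of it, and leave the other things on the bench where they are.

Things in the scene. Friction and masses are not known exactly. Their poses are not given: they have to be found in the camera images.
- rest: the lens rest to be fitted, 140 g, steel, 70 mm tall, standing on its foot: oblong foot 39 mm long (x) by 18 mm wide (y), 9 mm high, corners cut away; round stem 18 mm across; from 42 to 66 mm up a bar head 34 mm long (x, parallel to the foot) by 14 mm wide (y) to grip and turn it by; white nylon pad on top, 12 mm across, up to 70 mm. Origin: middle of the foot's underside, z up
- rest_head (a point): point on the lens rest's stem axis half-way up its bar head, 54 mm above its underside; axes as the rest's: x along the bar and the foot, y across the 14 mm
- rest_foot (a point): the middle of the underside of the lens rest's foot, on the stem's axis; same axes. On the foot's upper face near each end a 3 mm high ridge (inner side 16 mm from the axis) leaves a groove between ridge and stem; groove floors are 6 mm above the underside
- channel: aluminium base plate 300 x 120 x 12 mm fixed on the bench with a steel channel on it, 268 mm long, 52 mm wide, top of its lips 40 mm above the bench. Origin: under the plate's middle at bench level; x along the channel, y across, z up. Slot between the lips 22 mm wide, closed at both ends; cavity below 45 mm wide. The foot passes the slot only lengthwise. It bears at most 25 N from the rest
- lips (a point): middle of the slot, level with the lips' top. Lips 3.5 mm thick; their inner edges, 11 to 14 mm from the middle, turn down to 7 mm below the top. The foot turns freely once its underside is 16 mm or more below the top (19 mm: end of travel). Turned across and let up, it is lifted till these edges rest on its groove floors: underside then 13 mm below the top, 27 mm above the bench
- strip (a joint): plastic spring strip, 40 mm wide, the channel's floor: 0 at rest, its top 9 mm below the lips' top; grows as it is pressed straight down, to 0.010 m at the hard end of travel. About 1.2 N per mm: 5.5 N with the rest seated, 9 N where the foot clears the lips' edges, 13 N at the end of travel, rising steeply beyond. A foot slid along it under load drags
- plunger (a joint): sprung steel plunger of the stop block, 20 mm wide, 8 mm high, 1 to 9 mm above the lips' top, standing 7 mm out of the block towards the channel's -x; it is pushed in along the channel's +x: 0 at rest, 0.005 m at the hard end. It starts to give at 2 N and takes 1 N more per mm. The round stem bears on its flat end, the stem's axis then 9 mm from that end
- slot_free (a point): point of the slot, level with the lips' top, 15 mm to -x of the slot's middle: a lengthwise foot centred here or further to -x always clears the stop. The stop, an aluminium block 30 x 52 mm, 10 mm high, is clamped on the lips to +x of here, bridging the slot; its place differs each time and is not measured: the plunger's end is 8 to 58 mm to +x of the slot's middle. The pressed-down foot passes under both
- round_rest_head (a point): the other lens rest, same stem and bar head, but on a round foot disc 36 mm across that cannot enter the slot; a bystander. Point half-way up its head, 54 mm above its underside
- buffer_center (a point): small white nylon buffer, an upright cylinder 24 mm across and 14 mm high, near the rests; a bystander. Point at its centre
- gauge_mid (a point): steel gauge block 30 x 35 mm lying flat, 9 mm high; a bystander. Point at its centre
- glasses_mid (a point): pair of spectacles, 130 mm wide, standing on its rims and temple tips; a bystander. Point in the middle of its front, 20 mm up
Mind the look-alikes: they are no part of the job. Leave any brown or purple look-alike of the rest alone.

How it is judged:
By the outcome, as a careful person would: the job done as asked, in the order asked, and still so for the second after the job is handed in, with the robot touching nothing.
It also fails if it takes over 72 s, if anything falls off the work surface, if the arm or the gripper's body presses on something with over 40 N, if the wrist force passes 120 N, or if a joint passes its speed limit or range.

## Working session

There is one attempt and no reset: what is moved stays moved. The work goes in short steps, Python scripts to look and compute and a shell command to move; the robot and the scene stay as the last step left them, time stands still between calls to the robot, and variables do not carry over. Pictures are saved under pics/ and viewed, at most 10 in all, crops included, and the job is handed in when it is done.

```bash
mkdir -p pics; cat > h.py <<'E'
import numpy as np, cv2
from bench import get_state, get_image, get_calibration
def grab(n,f):
    im=get_image(n); cv2.imwrite(f,im[:,:,::-1]); return im
def K(c):
    f=192/np.tan(np.radians(c["fovy"])/2); return np.array([[f,0,c["cx"]],[0,f,c["cy"]],[0,0,1]]),np.array([c["k1"],0,0,0.])
def proj(n,X):
    c=get_calibration(n);k,d=K(c)
    return cv2.projectPoints(np.atleast_2d(np.array(X,float)),cv2.Rodrigues(np.array(c["R"]))[0],np.array(c["t"],float),k,d)[0][:,0]
def unproj(n,uv,z):
    c=get_calibration(n);k,d=K(c);R=np.array(c["R"]);t=np.array(c["t"])
    p=cv2.undistortPoints(np.array(uv,float).reshape(-1,1,2),k,d)[:,0]
    o=-R.T@t; r=np.c_[p,np.ones(len(p))]@R
    return o+r*((z-o[2])/r[:,2])[:,None]
E
python3 - <<'E'
from h import *
for n in("scene","top"):
    grab(n,f"pics/{n}0.png");c=get_calibration(n);print(n,c["fovy"],c["k1"],-np.array(c["R"]).T@np.array(c["t"]))
s=get_state();print(s)
E
```

```text
scene 53.46234317191829 -0.04165317206635621 [ 1.23588182 -0.12828196  0.69517546]
top 48.05160367687574 -0.11803286398955568 [ 0.40958896 -0.03257125  1.35666853]
{'time': 0.1, 'joint_positions': array([-1.21692707,  0.32176764, -0.07009451,  1.45154205,  0.02260658,
        1.37081184, -0.0568725 ]), 'qd': array([ 0.00260373, -0.00383436, -0.00143742, -0.00157567,  0.00079068,
       -0.00045151,  0.00039432]), 'joint_torque': array([-4.46801168e-04, -4.92575598e+01, -4.05951971e-01, -3.13397634e+01,
       -6.41840743e-02,  3.94954195e-02,  7.05024740e-05]), 'position': array([0.21650224, 0.61235781, 0.22156428]), 'tool_rot': array([-5.31009238e-01, -3.09618743e+00,  2.71793133e-03]), 'ft_force': array([ 0.19968769,  0.02636877, -0.01320456]), 'torque': array([0.01586449, 0.00776987, 0.00476995]), 'grip_force': 0.0, 'grip_width': 0.9978887609206308}
```

View pics/scene0.png

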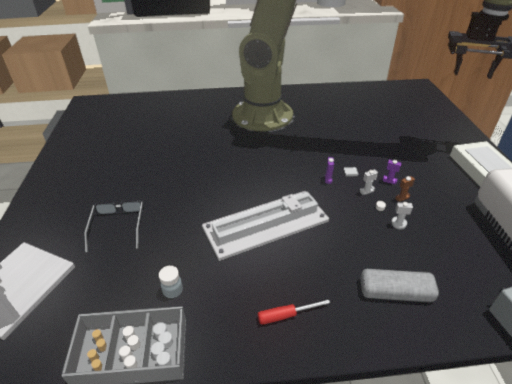

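View pics/top0.png

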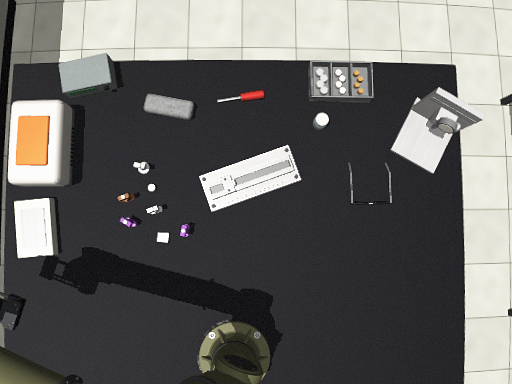

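Candidates for the rest: grey (scene 369,181 / top 153,210), grey (401,214 / 141,167); coloured: brown (405,188), purple (393,170) and (329,170). A close crop follows to tell the feet apart.

```bash
python3 - <<'E'
import cv2,numpy as np
s=cv2.imread("pics/scene0.png");t=cv2.imread("pics/top0.png")
a=cv2.resize(s[155:235,350:420],None,fx=7,fy=7,interpolation=cv2.INTER_CUBIC)[:, :490]
b=cv2.resize(t[155:220,128:168],None,fx=7,fy=7,interpolation=cv2.INTER_CUBIC)
o=np.zeros((560,780,3),np.uint8);o[:560,:490]=a;o[:455,495:775]=b
cv2.imwrite("pics/c1.png",o)
a=cv2.resize(s[190:258,200:333],None,fx=5.8,fy=5.8,interpolation=cv2.INTER_CUBIC);cv2.imwrite("pics/c2.png",a);print(a.shape)
b=cv2.resize(t[140:215,195:305],None,fx=7,fy=7,interpolation=cv2.INTER_CUBIC);cv2.imwrite("pics/c3.png",b);print(b.shape)
E
```

```text
(394, 771, 3)
(525, 770, 3)
```

View pics/c1.png

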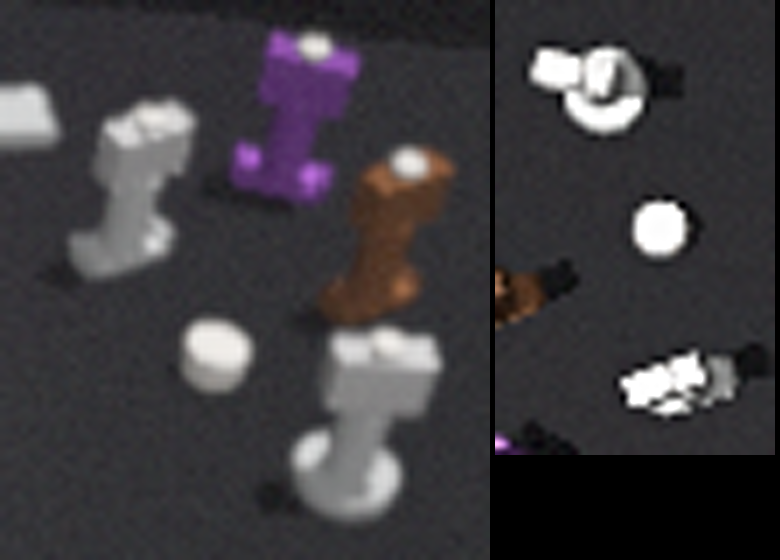

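View pics/c3.png

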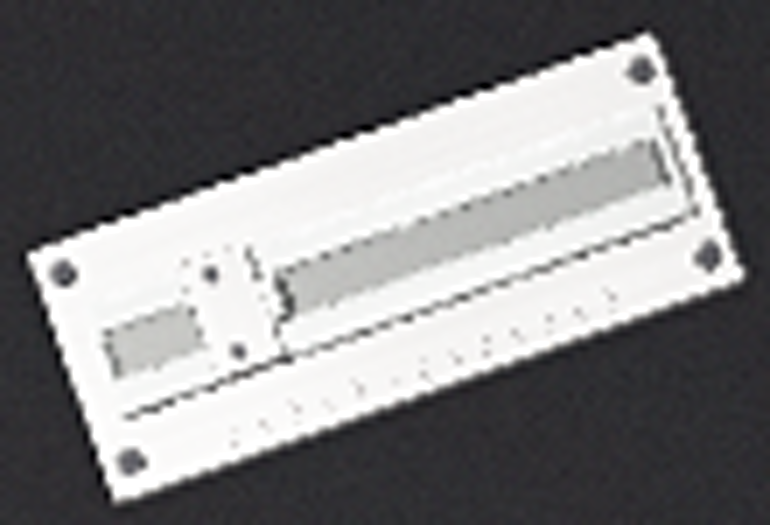

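```bash
cat > fit.py <<'E'
from h import *
from scipy.optimize import minimize
def box(lx,ly,z0,z1,cx=0,cy=0): return np.array([[cx+a*lx/2,cy+b*ly/2,z] for a in(-1,1) for b in(-1,1) for z in(z0,z1)])
def cyl(r,z0,z1): 
    a=np.linspace(0,2*np.pi,24,0);return np.array([[r*np.cos(t),r*np.sin(t),z] for t in a for z in(z0,z1)])
rest=[box(39,14,0,9),box(33,18,0,9),cyl(9,9,42),box(34,14,42,66),cyl(6,66,70)]
plate=[box(300,120,0,12),box(268,52,12,40)]
S=8
def render(n,parts,p,roi):
    x,y,th=p;c,s=np.cos(th),np.sin(th);u0,v0,u1,v1=roi
    m=np.zeros(((v1-v0)*S,(u1-u0)*S),np.uint8)
    for q in parts:
        q=q/1000;X=np.c_[x+c*q[:,0]-s*q[:,1],y+s*q[:,0]+c*q[:,1],q[:,2]]
        uv=(proj(n,X)-[u0,v0]+.5)*S-.5
        cv2.fillConvexPoly(m,cv2.convexHull(np.round(uv*16).astype(np.int32)),255,shift=4)
    return cv2.resize(m,(u1-u0,v1-v0),interpolation=cv2.INTER_AREA)/255.
def mask(n,roi,thr,im=None):
    im=cv2.imread(f"pics/{n}0.png") if im is None else im
    u0,v0,u1,v1=roi; g=im[v0:v1,u0:u1].max(2).astype(float)
    sat=g-im[v0:v1,u0:u1].min(2)
    return np.clip((g-45)/(thr-45),0,1)*(sat<40)
def fit(cams,parts,p0,thr=110):
    ms={n:mask(n,r,thr) for n,r in cams.items()}
    f=lambda q:sum(np.abs(render(n,parts,[q[0]/1e3,q[1]/1e3,q[2]/100],cams[n])-ms[n]).sum() for n in cams)
    best=None
    for d in (4,1.5):
        q0=np.array([p0[0]*1e3,p0[1]*1e3,p0[2]*100]) if best is None else best.x
        best=minimize(f,q0,method="Nelder-Mead",options=dict(initial_simplex=q0+np.vstack([np.zeros(3),d*np.eye(3)*[1,1,3]]),xatol=.05,fatol=.01))
    return best.x/[1e3,1e3,100],best.fun
E
python3 - <<'E'
from fit import *
print(unproj("top",[[152,209.]],.06),unproj("scene",[[369,190.]],0))
pc=unproj("top",[[250,178.]],.012)[0];a=unproj("top",[[293.5,148],[197,214]],.012);print(pc)
r=dict(scene=(353,163,380,198),top=(140,200,172,222))
b0=unproj("scene",[[369,190.]],0)[0]
for th in(-1.3,-1.9):
  for cs in(r,dict(scene=r["scene"]),dict(top=r["top"])): print("rest",fit(cs,rest,[b0[0],b0[1],th]))
r=dict(scene=(190,180,340,265),top=(190,138,310,218))
for cs in(r,dict(scene=r["scene"]),dict(top=r["top"])): print("ch",fit(cs,plate,[pc[0],pc[1],1.87]))
E
```

```text
[[0.45757367 0.24689724 0.06      ]] [[0.45415266 0.25596884 0.        ]]
[ 0.55621372 -0.04981293  0.012     ]
rest (array([ 0.45758338,  0.24790825, -1.29381374]), np.float64(227.9420814479638))
rest (array([ 0.45631562,  0.2486604 , -1.35345942]), np.float64(159.3185520361991))Traceback (most recent call last):
  File "<stdin>", line 7, in <module>
  File "fit.py", line 28, in fit
    best=minimize(f,q0,method="Nelder-Mead",options=dict(initial_simplex=q0+np.vstack([np.zeros(3),d*np.eye(3)*[1,1,3]]),xatol=.05,fatol=.01))
    res = _minimize_neldermead(fun, x0, args, callback, bounds=bounds,
                               **options)
    fxr = func(xr)
    fx = function(np.copy(x), *(wrapper_args + args))
  File "fit.py", line 24, in <lambda>
    f=lambda q:sum(np.abs(render(n,parts,[q[0]/1e3,q[1]/1e3,q[2]/100],cams[n])-ms[n]).sum() for n in cams)
               ~~~^^^^^^^^^^^^^^^^^^^^^^^^^^^^^^^^^^^^^^^^^^^^^^^^^^^^^^^^^^^^^^^^^^^^^^^^^^^^^^^^^^^^^^^^
  File "fit.py", line 24, in <genexpr>
    f=lambda q:sum(np.abs(render(n,parts,[q[0]/1e3,q[1]/1e3,q[2]/100],cams[n])-ms[n]).sum() for n in cams)
                          ~~~~~~^^^^^^^^^^^^^^^^^^^^^^^^^^^^^^^^^^^^^^^^^^^^^^
  File "fit.py", line 14, in render
    uv=(proj(n,X)-[u0,v0]+.5)*S-.5
        ~~~~^^^^^
  File "h.py", line 8, in proj
    c=get_calibration(n);k,d=K(c)
ValueError: time passes only in moves, steps and waits
```

View pics/c2.png

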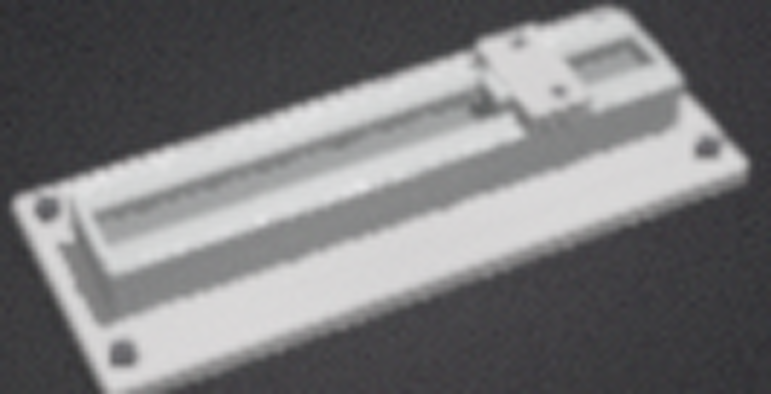

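```bash
python3 - <<'E'
import json;from bench import get_calibration
json.dump({n:{k:(v.tolist() if hasattr(v,'tolist') else v) for k,v in get_calibration(n).items()} for n in("scene","top")},open("cal.json","w"))
E
sed -i 's/from bench import get_state, get_image, get_calibration/from bench import get_state, get_image\nimport json\nCAL=json.load(open("cal.json"))\nget_calibration=lambda n:CAL[n]/' h.py
sed -i 's/np.clip((g-45)\/(thr-45),0,1)/np.clip((g-75)\/(thr-75),0,1)/' fit.py
cat > f1.py <<'E'
from fit import *
for n in("scene","top"):
    g=cv2.imread(f"pics/{n}0.png").max(2);print(n,np.percentile(g[170:240,130:145] if n=="top" else g[190:240,345:360],[5,50,95]))
r=dict(scene=(353,163,380,198),top=(143,202,164,218))
for cs in(r,dict(scene=r["scene"]),dict(top=r["top"])): print("rest",fit(cs,rest,[.4567,.2482,-1.3]))
box_=box
st=[box(300,120,0,12),box(268,52,12,40)]
r=dict(scene=(195,185,340,265),top=(193,138,310,218))
for cs in(r,dict(scene=r["scene"]),dict(top=r["top"])):
    p,c=fit(cs,st,[.556,-.05,1.87]);print("ch",p,c)
# stop seen in both: pixel -> channel frame
    def loc(n,uv,z):
        X=unproj(n,uv,z)[:,:2]-p[:2];c,s=np.cos(p[2]),np.sin(p[2]);return np.round(1e3*X@np.array([[c,-s],[s,c]]),1)
    t=lambda q:np.array(q)/7+[195-.43,140-.43]
    q=lambda a:np.array(a)/5.8+[200-.41,190-.41]
    print("top slot -x end corners",loc("top",t([[650,142],[667,183]]),.04).tolist(),"+x",loc("top",t([[104,330],[118,376]]),.04).tolist())
    print("top stop face",loc("top",t([[247,250],[285,358]]),.05).tolist(),"plunger",loc("top",t([[279,268],[293,316]]),.049).tolist())
    print("scene slot -x corners",loc("scene",q([[92,212],[112,240]]),.04).tolist())
    print("scene stop top corners",loc("scene",q([[478,42],[530,118]]),.05).tolist(),"plunger",loc("scene",q([[473,88],[487,108]]),.049).tolist())
E
python3 f1.py
```

```text
scene [50. 56. 59.]
top [26.   51.   86.55]
rest (array([ 0.45678934,  0.24846099, -1.23357226]), np.float64(94.58879551820729))
rest (array([ 0.45562768,  0.24926631, -1.21209537]), np.float64(66.95182072829132))
rest (array([ 0.45759623,  0.24778188, -1.29545898]), np.float64(22.23249299719888))
ch [ 0.5574182  -0.04876623  1.91389818] 184.35182072829133
top slot -x end corners [[-127.3, -9.8], [-128.1, 9.8]] +x [[127.0, -12.5], [128.0, 8.6]]
top stop face [[56.3, -23.4], [56.6, 26.7]] plunger [[45.8, -11.3], [47.1, 10.5]]
scene slot -x corners [[-128.4, 9.5], [-126.6, -8.9]]
scene stop top corners [[59.0, 25.0], [56.1, -27.6]] plunger [[43.6, 0.4], [43.1, -13.4]]
ch [ 0.55704046 -0.04834586  1.9153297 ] 110.51652661064426
top slot -x end corners [[-127.8, -9.9], [-128.6, 9.8]] +x [[126.5, -12.9], [127.5, 8.2]]
top stop face [[55.7, -23.7], [56.1, 26.4]] plunger [[45.3, -11.6], [46.6, 10.2]]
scene slot -x corners [[-129.0, 9.4], [-127.1, -9.0]]
scene stop top corners [[58.5, 24.7], [55.6, -27.9]] plunger [[43.1, 0.1], [42.6, -13.6]]
ch [ 0.55772805 -0.04930141  1.91261261] 66.86498599439776
top slot -x end corners [[-126.7, -9.9], [-127.5, 9.8]] +x [[127.7, -12.3], [128.6, 8.9]]
top stop face [[56.9, -23.2], [57.2, 26.9]] plunger [[46.4, -11.2], [47.7, 10.7]]
scene slot -x corners [[-127.8, 9.4], [-126.0, -9.0]]
scene stop top corners [[59.6, 25.2], [56.8, -27.4]] plunger [[44.2, 0.5], [43.8, -13.2]]
```

The rest with the oblong foot is the grey one at scene (369,181), top (153,210). The one at scene (401,214) has a round disc. The fixture is at (0.557, -0.049) with yaw 109.7°, and the plunger's end is at about +49 mm along the channel.

```bash
python3 -m crank '[[0.55,0.6,-0.91,-0.2,-0.145],[0.55,0.6,-0.91,-0.2,-0.145],[0.55,0.6,-0.91,-0.2,-0.145],[0.55,0.6,-0.91,-0.2,-0.145],[0.55,0.6,-0.91,-0.2,-0.145]]' 20
python3 -m crank '[[0.55,0.6,-0.91,-0.2,0],[0.55,0.6,-0.91,-0.2,0],[0.55,0.6,-0.91,-0.2,0],[0.55,0.6,-0.91,-0.2,0],[0.55,0.6,-0.91,-0.2,0]]'
cat > st.py <<'E'
from h import *
C=np.array([.5574,-.0488]);Y=1.914
s=get_state();p=s["position"];r=s["tool_rot"];R=cv2.Rodrigues(r)[0]
c,sn=np.cos(Y),np.sin(Y);M=np.array([[c,sn],[-sn,c]])
q=M@(p[:2]-C)*1e3;f=s["ft_force"]
print("t%.2f pos"%s["time"],p.round(4),"closeaxis %.1f tilt"%(np.degrees(np.arctan2(R[1,1],R[0,1]))%180),np.degrees(R[:2,2]).round(2),"ch mm",q.round(1),"F",f.round(2),"Fch",(M@f[:2]).round(2),"M",s["torque"].round(2),"gw %.1f gf %.1f"%(s["grip_width"]*87,s["grip_force"]),"j7 %.2f"%s["joint_positions"][6])
E
python3 st.py
```

```text
time: 0.72
position: [0.3391, 0.427, 0.1818]
tool_rot: [1.854, 2.535, -0.003]
ft_force: [-0.7, 0.8, 0.1]
grip_width: 0.575
grip_force: 0.0
time: 1.35
position: [0.4579, 0.2452, 0.1418]
tool_rot: [1.847, 2.541, -0.003]
ft_force: [-0.8, -0.2, 0.0]
grip_width: 0.552
grip_force: 0.0
t1.35 pos [0.4579 0.2452 0.1418] closeaxis 18.0 tilt [-0.04 -0.1 ] ch mm [310.4  -5.2] F [-0.83 -0.17  0.05] Fch [0.12 0.84] M [-0.02  0.03  0.04] gw 48.0 gf 0.0 j7 -0.20
```

```bash
python3 -m crank '[[0.55,-0.005,0.016,-0.2,0],[0.55,-0.005,0.016,-0.4,0],[0.55,-0.005,0.016,-0.524,0],[0.55,-0.005,0.016,-0.524,0]]' 
python3 -m crank '[[0.12,0,0,0,0],[0.1,0,0,0,0],[0.1,0,0,0,0],[0.05,0,0,0,0],[0.05,0,0,0,0]]' 25
python3 st.py
```

```text
time: 1.85
position: [0.4533, 0.2522, 0.0358]
tool_rot: [-1.836, -2.547, 0.007]
ft_force: [-0.5, -0.6, 0.2]
grip_width: 0.549
grip_force: 0.0
time: 2.48
position: [0.4561, 0.2523, 0.0384]
tool_rot: [1.839, 2.547, 0.002]
ft_force: [-0.7, 0.5, 3.6]
grip_width: 0.184
grip_force: 25.0
t2.48 pos [0.4561 0.2523 0.0384] closeaxis 18.3 tilt [0.05 0.04] ch mm [317.6  -5.9] F [-0.74  0.51  3.63] Fch [0.73 0.52] M [-0.11  0.1  -0.02] gw 16.0 gf 25.0 j7 -0.17
```

```bash
python3 -m crank '[[0.05,0,0,0.1,0],[0.05,0,0,0.3,0],[0.05,0,0,0.3,0]]' 
python3 st.py
python3 - <<'E'
from h import *
a=grab("scene","pics/s1.png");b=grab("top","pics/t1.png")
s=get_state();print(s["position"]);p=s["position"];print(proj("scene",[p]),proj("top",[p]))
u,v=proj("scene",[p])[0].astype(int)
o=cv2.resize(a[v-40:v+35,u-35:u+35,::-1],None,fx=8,fy=8,interpolation=cv2.INTER_CUBIC);cv2.imwrite("pics/c4.png",o);print(u-35,v-40)
E
```

```text
time: 2.85
position: [0.4577, 0.2532, 0.1006]
tool_rot: [1.838, 2.545, 0.009]
ft_force: [-0.3, -0.3, -1.2]
grip_width: 0.178
grip_force: 25.0
t2.85 pos [0.4577 0.2532 0.1006] closeaxis 18.3 tilt [0.27 0.2 ] ch mm [317.9  -7.7] F [-0.35 -0.32 -1.21] Fch [-0.19  0.44] M [-0.06  0.03  0.01] gw 15.5 gf 25.0 j7 -0.19
[0.45540245 0.25191453 0.09752619]
[[374.40295757 162.33185146]] [[147.56818778 209.26873817]]
339 122
```

View pics/c4.png

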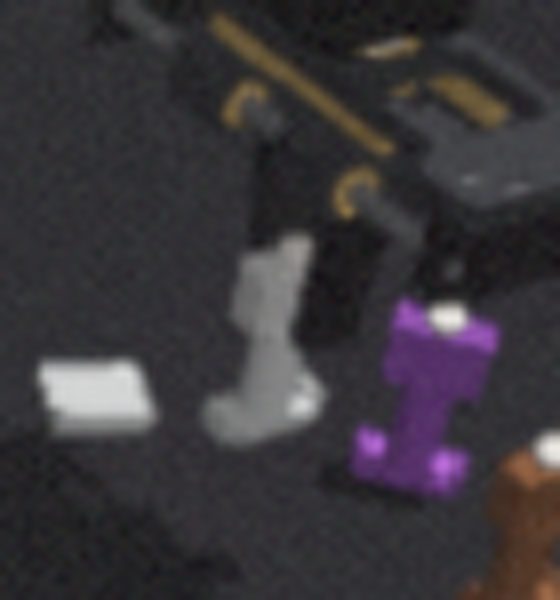

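```bash
python3 - <<'E'
from fit import *
z0=(.0975-.037)*1e3
parts=[q+[0,0,z0] for q in rest[:3]]
parts[2][:,2]=np.where(parts[2][:,2]>z0+20,z0+40,parts[2][:,2])
u0,v0=339,122
roi=(360,160,382,180)
im=cv2.imread("pics/s1.png")
ms=np.clip((im[160:180,360:382].max(2).astype(float)-75)/35,0,1)
f=lambda q:np.abs(render("scene",parts,[q[0]/1e3,q[1]/1e3,-1.252],roi)-ms).sum()
b=minimize(f,[455,249],method="Nelder-Mead",options=dict(initial_simplex=[[455,249],[459,249],[455,253]]))
print(b.x,b.fun)
a=-1.252;e=np.array([np.cos(a),np.sin(a)]);d=b.x-[455.4,251.9];print("offset along bar, across",d@e,d@[-e[1],e[0]])
E
```

```text
[456.52508712 250.30358076] 33.54341736694678
offset along bar, across 1.8686100857907908 0.5680420384934649
```

```bash
python3 -m crank '[[0.05,0.1,-0.3,0.16,0],[0.05,0.2,-0.6,0.16,0],[0.05,0.3,-0.9,0.16,0],[0.05,0.35,-1.0,0.16,0],[0.05,0.35,-1.0,0.16,0]]'
python3 -m crank '[[0.05,0.1,-0.4,0,0.003],[0.05,0.1,-0.4,0,0.003],[0.05,0.1,-0.4,0,0.003],[0.05,0.1,-0.4,0,0.003]]';python3 st.py
```

```text
time: 3.58
position: [0.5253, 0.0483, 0.1283]
tool_rot: [-1.847, -2.541, 0.005]
ft_force: [-0.2, 1.0, -1.3]
grip_width: 0.182
grip_force: 25.0
time: 4.08
position: [0.5449, -0.0254, 0.1289]
tool_rot: [-1.81, -2.565, 0.0]
ft_force: [-1.0, 0.8, -1.6]
grip_width: 0.18
grip_force: 25.0
t4.08 pos [ 0.5449 -0.0254  0.1289] closeaxis 19.6 tilt [-0.11  0.06] ch mm [26.2  3.9] F [-0.95  0.81 -1.56] Fch [1.08 0.63] M [-0.06 -0.04 -0.01] gw 15.7 gf 25.0 j7 0.43
```

```bash
python3 -m crank '[[0.05,0.028,-0.022,-0.15,0],[0.05,0.028,-0.022,-0.15,0],[0.05,0.028,-0.022,-0.15,0],[0.05,0.028,-0.022,-0.15,0]]';python3 st.py
python3 - <<'E'
from h import *
a=grab("scene","pics/s2.png");b=grab("top","pics/t2.png")
p=get_state()["position"];print(p)
u,v=proj("scene",[p])[0].astype(int);U,V=proj("top",[p])[0].astype(int)
o=np.zeros((560,800,3),np.uint8)
o[:,:480]=cv2.resize(a[v-40:v+30,u-30:u+30,::-1],(480,560),interpolation=cv2.INTER_CUBIC)
o[:320,480:]=cv2.resize(b[V-20:V+20,U-20:U+20,::-1],(320,320),interpolation=cv2.INTER_CUBIC);cv2.imwrite("pics/c5.png",o);print(u-30,v-40,U-20,V-20)
E
```

```text
time: 4.58
position: [0.5518, -0.0316, 0.1008]
tool_rot: [1.813, 2.564, 0.002]
ft_force: [-0.4, 0.5, -1.0]
grip_width: 0.183
grip_force: 25.0
t4.58 pos [ 0.5518 -0.0316  0.1008] closeaxis 19.5 tilt [0.09 0.03] ch mm [18.  -0.5] F [-0.38  0.47 -0.99] Fch [0.57 0.2 ] M [-0.08  0.01  0.01] gw 16.0 gf 25.0 j7 0.46
[ 0.55172883 -0.03202893  0.10065809]
242 152 224 156
```

View pics/c5.png

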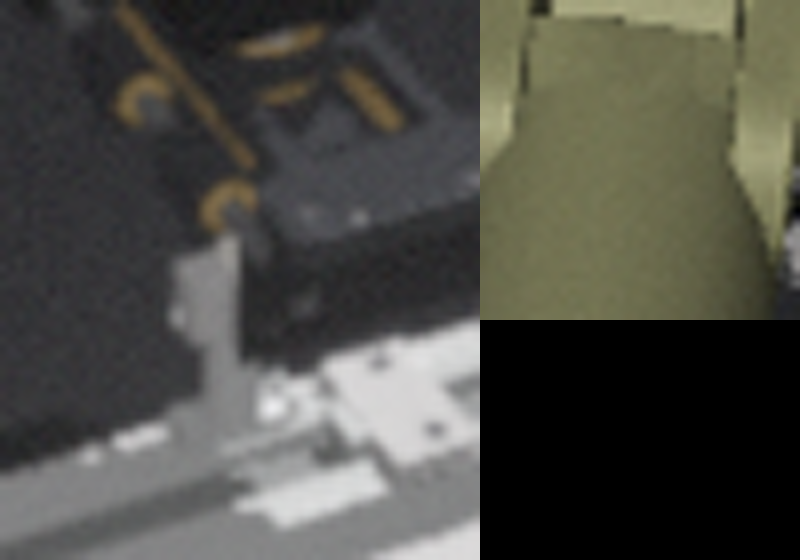

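```bash
python3 -m crank '[[0.05,0,0,-0.05,0],[0.05,0,0,-0.1,0],[0.05,0,0,-0.115,0]]';python3 st.py; python3 -m crank '[[0.05,0,0,-0.01,0],[0.05,0,0,-0.02,0]]'; python3 st.py
```

```text
time: 5.05
position: [0.5505, -0.0324, 0.0755]
tool_rot: [-1.815, -2.563, 0.002]
ft_force: [-0.6, -0.0, -1.3]
grip_width: 0.182
grip_force: 25.0
t5.05 pos [ 0.5505 -0.0324  0.0755] closeaxis 19.4 tilt [-0.1  -0.01] ch mm [17.8  0.9] F [-0.6  -0.01 -1.35] Fch [0.19 0.56] M [-0.02  0.05  0.01] gw 15.8 gf 25.0 j7 0.47
time: 5.3
position: [0.5514, -0.0324, 0.0727]
tool_rot: [1.815, 2.564, 0.0]
ft_force: [0.1, -0.6, -1.1]
grip_width: 0.183
grip_force: 25.0
t5.30 pos [ 0.5514 -0.0324  0.0727] closeaxis 19.4 tilt [ 0.01 -0.  ] ch mm [17.5  0.2] F [ 0.06 -0.64 -1.08] Fch [-0.62  0.16] M [-0.06  0.03 -0.01] gw 15.9 gf 25.0 j7 0.48
```

```bash
python3 -m crank '[[0.05,0,0,-0.01,0],[0.05,0,0,-0.02,0],[0.05,0,0,-0.03,0],[0.05,0,0,-0.03,0]]';python3 st.py; python3 -m crank '[[0.05,0,0,-0.01,0],[0.05,0,0,-0.015,0],[0.05,0,0,-0.015,0]]'; python3 st.py
```

```text
time: 5.8
position: [0.5515, -0.0323, 0.0671]
tool_rot: [1.815, 2.564, 0.001]
ft_force: [0.0, -0.5, 1.8]
grip_width: 0.185
grip_force: 25.0
t5.80 pos [ 0.5515 -0.0323  0.0671] closeaxis 19.4 tilt [0.03 0.01] ch mm [17.5  0. ] F [ 0.02 -0.51  1.78] Fch [-0.48  0.15] M [-0.08  0.24 -0.03] gw 16.1 gf 25.0 j7 0.48
time: 6.18
position: [0.5516, -0.0323, 0.0643]
tool_rot: [1.815, 2.564, 0.001]
ft_force: [-1.1, 0.7, 5.6]
grip_width: 0.181
grip_force: 25.0
t6.17 pos [ 0.5516 -0.0323  0.0643] closeaxis 19.4 tilt [0.04 0.01] ch mm [17.5 -0.1] F [-1.1   0.69  5.56] Fch [1.01 0.8 ] M [-0.01  0.42  0.05] gw 15.7 gf 25.0 j7 0.48
```

```bash
python3 -m crank '[[0.05,0,0,-0.008,0],[0.05,0,0,-0.014,0],[0.05,0,0,-0.014,0],[0.05,0,0,-0.014,0]]';python3 st.py
```

```text
time: 6.68
position: [0.5517, -0.0323, 0.0619]
tool_rot: [1.815, 2.564, 0.001]
ft_force: [-2.5, -0.6, 8.3]
grip_width: 0.181
grip_force: 25.0
t6.67 pos [ 0.5517 -0.0323  0.0619] closeaxis 19.4 tilt [0.05 0.03] ch mm [17.5 -0.2] F [-2.52 -0.56  8.32] Fch [0.32 2.56] M [-0.01  0.67 -0.04] gw 15.7 gf 25.0 j7 0.48
```

```bash
python3 -m crank '[[0.05,-0.005,-0.002,-0.003,0],[0.05,-0.005,-0.002,-0.003,0],[0.05,-0.005,-0.002,-0.003,0]]';python3 st.py;  python3 -m crank '[[0.05,0,0,0,0.015],[0.05,0,0,0,0.03],[0.05,0,0,0,0.045],[0.05,0,0,0,0.06],[0.05,0,0,0,0.06]]';python3 st.py
```

```text
time: 7.05
position: [0.5515, -0.0323, 0.0617]
tool_rot: [1.814, 2.563, 0.003]
ft_force: [-1.3, 0.6, 8.7]
grip_width: 0.182
grip_force: 25.0
t7.05 pos [ 0.5515 -0.0323  0.0617] closeaxis 19.4 tilt [0.15 0.05] ch mm [17.5  0. ] F [-1.32  0.59  8.75] Fch [1.   1.04] M [0.12 0.31 0.02] gw 15.9 gf 25.0 j7 0.48
time: 7.68
position: [0.5518, -0.0332, 0.0619]
tool_rot: [1.301, 2.856, 0.002]
ft_force: [-1.4, -0.9, 7.9]
grip_width: 0.18
grip_force: 25.0
t7.67 pos [ 0.5518 -0.0332  0.0619] closeaxis 41.0 tilt [ 0.2 -0. ] ch mm [16.6 -0. ] F [-1.39 -0.9   7.88] Fch [-0.38  1.62] M [-0.16  0.17 -0.03] gw 15.7 gf 25.0 j7 0.85
```

```bash
python3 -m crank '[[0.05,-0.001,-0.003,0,0.028],[0.05,-0.002,-0.006,0,0.056],[0.05,-0.004,-0.008,0,0.084],[0.05,-0.005,-0.01,0,0.1],[0.05,-0.005,-0.01,0,0.1]]';python3 st.py;  python3 -m crank '[[0.05,0,-0.002,0,0.025],[0.05,-0.001,-0.003,0,0.05],[0.05,-0.002,-0.005,0,0.075],[0.05,-0.0025,-0.006,0,0.091],[0.05,-0.0025,-0.006,0,0.091]]';python3 st.py
```

```text
time: 8.3
position: [0.5508, -0.0358, 0.0619]
tool_rot: [0.355, 3.118, -0.0]
ft_force: [-0.3, -1.5, 7.9]
grip_width: 0.181
grip_force: 25.0
t8.30 pos [ 0.5508 -0.0358  0.0619] closeaxis 77.0 tilt [ 0.19 -0.04] ch mm [14.4  1.9] F [-0.33 -1.51  7.94] Fch [-1.31  0.82] M [-0.32  0.16  0.01] gw 15.8 gf 25.0 j7 1.45
time: 8.93
position: [0.5503, -0.0374, 0.0619]
tool_rot: [-0.538, 3.092, -0.003]
ft_force: [-1.0, -1.8, 7.2]
grip_width: 0.182
grip_force: 25.0
t8.93 pos [ 0.5503 -0.0374  0.0619] closeaxis 109.8 tilt [ 0.2  -0.07] ch mm [13.1  2.8] F [-0.97 -1.83  7.23] Fch [-1.4   1.53] M [-0.5   0.15 -0.01] gw 15.9 gf 25.0 j7 2.01
```

```bash
python3 -m crank '[[0.05,0,0,-0.004,0],[0.05,0,0,-0.004,0]]';python3 st.py;  python3 -m crank '[[0.05,-0.007,0.019,0,0],[0.05,-0.014,0.038,0,0],[0.05,-0.021,0.057,0,0],[0.05,-0.028,0.076,0,0],[0.05,-0.028,0.076,0,0]]';python3 st.py
```

```text
time: 9.18
position: [0.5504, -0.0374, 0.0612]
tool_rot: [-0.537, 3.092, -0.003]
ft_force: [-1.2, -1.2, 9.4]
grip_width: 0.186
grip_force: 25.0
t9.18 pos [ 0.5504 -0.0374  0.0612] closeaxis 109.7 tilt [ 0.2  -0.07] ch mm [13.1  2.8] F [-1.23 -1.2   9.39] Fch [-0.72  1.56] M [-0.46  0.26 -0.02] gw 16.2 gf 25.0 j7 2.01
time: 9.8
position: [0.5455, -0.0237, 0.0615]
tool_rot: [-0.536, 3.091, -0.006]
ft_force: [-0.6, -5.2, 8.5]
grip_width: 0.183
grip_force: 25.2
t9.80 pos [ 0.5455 -0.0237  0.0615] closeaxis 109.7 tilt [ 0.3  -0.18] ch mm [27.6  2.7] F [-0.62 -5.16  8.46] Fch [-4.65  2.32] M [-1.19 -0.09 -0.06] gw 15.9 gf 25.2 j7 1.97
```

```bash
python3 -m crank '[[0.05,-0.009,0.008,0,0],[0.05,-0.013,0.019,0,0],[0.05,-0.017,0.031,0,0],[0.05,-0.017,0.031,0,0]]' >/dev/null;python3 st.py;  python3 -m crank '[[0.05,-0.0017,0.0047,0,0],[0.05,-0.0034,0.0094,0,0],[0.05,-0.0034,0.0094,0,0]]' >/dev/null;python3 st.py;  python3 -m crank '[[0.05,-0.0017,0.0047,0,0],[0.05,-0.0017,0.0047,0,0]]' >/dev/null;python3 st.py
```

```text
t10.30 pos [ 0.5428 -0.017   0.0618] closeaxis 109.7 tilt [ 0.39 -0.15] ch mm [34.8  3. ] F [ 1.77 -4.78  8.12] Fch [-5.1  -0.06] M [-1.04 -0.4   0.01] gw 15.7 gf 25.2 j7 1.96
t10.68 pos [ 0.5422 -0.0153  0.0618] closeaxis 109.7 tilt [ 0.39 -0.15] ch mm [36.7  3. ] F [ 2.28 -4.93  8.95] Fch [-5.41 -0.49] M [-1.08 -0.42 -0.05] gw 15.5 gf 25.2 j7 1.96
t10.93 pos [ 0.5419 -0.0144  0.0618] closeaxis 109.7 tilt [ 0.39 -0.15] ch mm [37.6  3. ] F [ 1.29 -5.56  7.8 ] Fch [-5.67  0.65] M [-1.11 -0.43 -0.04] gw 16.2 gf 25.2 j7 1.95
```

```bash
for i in 1; do python3 -m crank '[[0.05,-0.0017,0.0047,0,0],[0.05,-0.0017,0.0047,0,0]]' >/dev/null;python3 st.py;python3 -m crank '[[0.05,-0.0017,0.0047,0,0],[0.05,-0.0017,0.0047,0,0]]' >/dev/null;python3 st.py; python3 -m crank '[[0.05,-0.0017,0.0047,0,0],[0.05,-0.0017,0.0047,0,0]]' >/dev/null;python3 st.py; done
```

```text
t11.18 pos [ 0.5416 -0.0135  0.0618] closeaxis 109.7 tilt [ 0.39 -0.15] ch mm [38.6  3. ] F [ 0.99 -5.08  7.62] Fch [-5.12  0.78] M [-1.12 -0.45 -0.05] gw 15.9 gf 25.2 j7 1.95
t11.43 pos [ 0.5413 -0.0126  0.0618] closeaxis 109.7 tilt [ 0.4  -0.16] ch mm [39.6  3. ] F [ 1.21 -4.05  8.42] Fch [-4.22  0.22] M [-1.05 -0.38 -0.01] gw 16.0 gf 25.2 j7 1.95
t11.68 pos [ 0.5409 -0.0116  0.0618] closeaxis 109.7 tilt [ 0.4  -0.15] ch mm [40.6  3. ] F [ 1.17 -3.78  8.95] Fch [-3.95  0.17] M [-1.12 -0.5  -0.02] gw 15.5 gf 25.2 j7 1.95
```

```bash
for i in 1; do python3 -m crank '[[0.05,-0.0017,0.0047,0,0],[0.05,-0.0017,0.0047,0,0]]' >/dev/null;python3 st.py;python3 -m crank '[[0.05,-0.0017,0.0047,0,0],[0.05,-0.0017,0.0047,0,0]]' >/dev/null;python3 st.py;  done
```

```text
t11.93 pos [ 0.5407 -0.0111  0.0618] closeaxis 109.7 tilt [ 0.42 -0.18] ch mm [41.1  3. ] F [ 1.43 -5.19  9.16] Fch [-5.37  0.4 ] M [-1.25 -0.51 -0.07] gw 15.9 gf 25.2 j7 1.95
t12.18 pos [ 0.5406 -0.0108  0.0619] closeaxis 109.7 tilt [ 0.45 -0.22] ch mm [41.4  3. ] F [ 1.95 -6.86  7.9 ] Fch [-7.11  0.47] M [-1.55 -0.57 -0.04] gw 15.9 gf 25.3 j7 1.94
```

```bash
for i in 1; do python3 -m crank '[[0.05,-0.0017,0.0047,0,0],[0.05,-0.0017,0.0047,0,0]]' >/dev/null;python3 st.py;python3 -m crank '[[0.05,-0.0017,0.0047,0,0],[0.05,-0.0017,0.0047,0,0]]' >/dev/null;python3 st.py;  done
```

```text
t12.43 pos [ 0.5404 -0.0101  0.0619] closeaxis 109.6 tilt [ 0.45 -0.24] ch mm [42.2  3. ] F [ 1.61 -6.31  8.17] Fch [-6.48  0.61] M [-1.66 -0.65 -0.05] gw 15.7 gf 25.3 j7 1.94
t12.68 pos [ 0.5402 -0.0094  0.0619] closeaxis 109.6 tilt [ 0.47 -0.26] ch mm [42.9  3. ] F [ 2.51 -6.81  8.34] Fch [-7.26 -0.07] M [-1.69 -0.67 -0.07] gw 16.1 gf 25.3 j7 1.94
```

```bash
python3 -m crank '[[0.05,-0.001,0.003,0,0],[0.05,-0.001,0.003,0,0]]' >/dev/null;python3 st.py;python3 -m crank '[[0.05,0,0,0.005,0],[0.05,0,0,0.008,0],[0.05,0,0,0.008,0]]' >/dev/null;python3 st.py;python3 -m crank '[[0.05,0,0,0.005,0],[0.05,0,0,0.005,0]]' >/dev/null;python3 st.py
```

```text
t12.93 pos [ 0.54   -0.0092  0.062 ] closeaxis 109.6 tilt [ 0.48 -0.28] ch mm [43.2  3. ] F [ 3.15 -7.9   8.42] Fch [-8.5  -0.31] M [-1.95 -0.79 -0.09] gw 15.8 gf 25.4 j7 1.94
t13.30 pos [ 0.5398 -0.0089  0.0632] closeaxis 109.6 tilt [ 0.45 -0.27] ch mm [43.5  3.1] F [ 2.97 -7.8   5.71] Fch [-8.34 -0.17] M [-1.84 -0.8  -0.04] gw 15.8 gf 25.4 j7 1.94
t13.55 pos [ 0.5396 -0.0087  0.064 ] closeaxis 109.6 tilt [ 0.43 -0.25] ch mm [43.8  3.3] F [ 3.88 -7.09  5.38] Fch [-7.98 -1.27] M [-1.72 -0.81 -0.08] gw 16.2 gf 25.3 j7 1.94
```

```bash
python3 -m crank '[[0.05,0.003,-0.002,0.004,0],[0.05,0.003,-0.002,0.004,0]]' >/dev/null;python3 st.py;python3 -m crank '[[0.05,0.001,-0.003,0.004,0],[0.05,0.001,-0.003,0.004,0]]' >/dev/null;python3 st.py
```

```text
t13.80 pos [ 0.5397 -0.0088  0.0645] closeaxis 109.6 tilt [ 0.36 -0.24] ch mm [43.6  3.2] F [ 3.01 -6.52  5.8 ] Fch [-7.15 -0.64] M [-1.63 -0.75 -0.07] gw 15.4 gf 25.3 j7 1.94
t14.05 pos [ 0.5397 -0.0091  0.065 ] closeaxis 109.7 tilt [ 0.34 -0.22] ch mm [43.4  3.3] F [ 2.05 -5.68  3.15] Fch [-6.03 -0.02] M [-1.41 -0.71 -0.06] gw 16.0 gf 25.2 j7 1.94
```

```bash
python3 -m crank '[[0.05,0,0,0.004,0],[0.05,0,0,0.004,0]]' >/dev/null;python3 st.py;python3 -m crank '[[0.05,0.001,-0.002,0.004,0],[0.05,0.001,-0.002,0.004,0]]' >/dev/null;python3 st.py
```

```text
t14.30 pos [ 0.5396 -0.0091  0.0652] closeaxis 109.7 tilt [ 0.33 -0.23] ch mm [43.4  3.4] F [ 4.74 -6.   -0.12] Fch [-7.25 -2.44] M [-1.44 -1.1  -0.  ] gw 15.9 gf 25.2 j7 1.94
t14.55 pos [ 0.5395 -0.0093  0.0654] closeaxis 109.7 tilt [ 0.31 -0.22] ch mm [43.2  3.5] F [ 5.72 -5.95 -3.76] Fch [-7.53 -3.39] M [-1.34 -1.31 -0.03] gw 16.0 gf 25.1 j7 1.94
```

```bash
python3 -m crank '[[0.05,0.005,0.002,-0.003,0],[0.05,0.005,0.002,-0.003,0]]' >/dev/null;python3 st.py; python3 - <<'E'
from h import *
a=grab("scene","pics/s3.png")
p=get_state()["position"];print(p)
u,v=proj("scene",[p])[0].astype(int)
cv2.imwrite("pics/c6.png",cv2.resize(a[v-30:v+30,u-30:u+30,::-1],(600,600),interpolation=cv2.INTER_CUBIC));print(u-30,v-30)
E
```

```text
t14.80 pos [ 0.5399 -0.0092  0.0652] closeaxis 109.7 tilt [ 0.21 -0.24] ch mm [43.2  3.2] F [ 1.47 -5.64  1.47] Fch [-5.8   0.51] M [-1.47 -0.49 -0.03] gw 15.5 gf 25.1 j7 1.94
[ 0.53984145 -0.00923291  0.06521185]
250 169
```

View pics/c6.png

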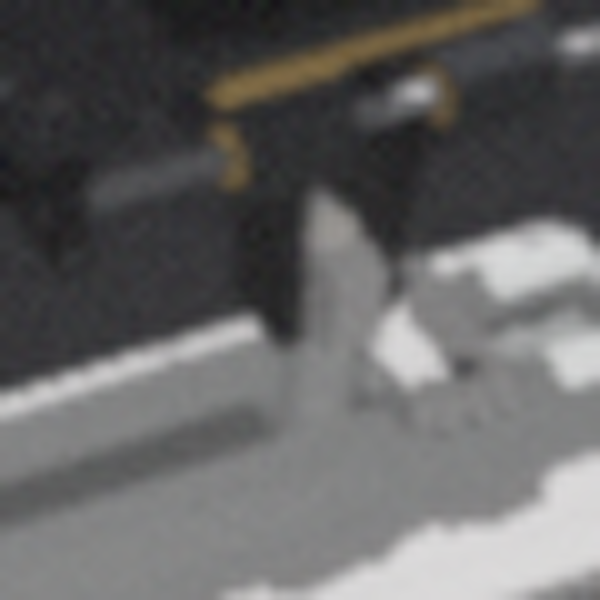

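```bash
python3 -m crank '[[0.05,0.001,-0.0035,0,0],[0.05,0.001,-0.0035,0,0]]' >/dev/null;python3 st.py; python3 -m crank '[[0.05,0.001,-0.0035,0,0],[0.05,0.001,-0.0035,0,0]]' >/dev/null;python3 st.py
```

```text
t15.10 pos [ 0.5399 -0.0095  0.0652] closeaxis 109.7 tilt [ 0.19 -0.2 ] ch mm [42.9  3.2] F [ 1.8  -5.35  2.68] Fch [-5.64  0.11] M [-1.28 -0.56 -0.03] gw 15.7 gf 25.1 j7 1.94
t15.35 pos [ 0.5399 -0.0095  0.0652] closeaxis 109.7 tilt [ 0.17 -0.16] ch mm [42.9  3.2] F [ 2.47 -5.54  1.51] Fch [-6.05 -0.46] M [-1.32 -0.51  0.03] gw 15.6 gf 25.1 j7 1.94
```

```bash
python3 -m crank '[[0.05,0.0017,-0.0047,0,0],[0.05,0.0017,-0.0047,0,0],[0.05,0.0017,-0.0047,0,0]]' >/dev/null;python3 st.py; python3 -m crank '[[0.05,0.001,-0.0035,0,0],[0.05,0.001,-0.0035,0,0]]' >/dev/null;python3 st.py
```

```text
t15.72 pos [ 0.5399 -0.0096  0.0652] closeaxis 109.7 tilt [ 0.13 -0.11] ch mm [42.8  3.3] F [ 2.01 -5.63  1.72] Fch [-5.98  0.01] M [-1.28 -0.6  -0.06] gw 15.9 gf 25.1 j7 1.94
t15.97 pos [ 0.54   -0.0097  0.0652] closeaxis 109.7 tilt [ 0.11 -0.06] ch mm [42.7  3.2] F [ 2.47 -4.39  2.45] Fch [-4.97 -0.85] M [-1.25 -0.61 -0.08] gw 15.5 gf 25.1 j7 1.95
```

```bash
python3 -m crank '[[0.45,0,0,0,0],[0.45,0,0,0,0],[0.45,0,0,0,0]]' >/dev/null;python3 st.py; python3 -m crank '[[0.45,0,0,0.1,0],[0.45,0,0,0.4,0],[0.45,0,0,0.7,0],[0.45,0,0,0.7,0]]' ; python3 -m crank '[[0.45,-0.3,0.9,0,0],[0.45,-0.3,0.9,0,0],[0.45,-0.3,0.9,0,0],[0.45,-0.3,0.9,0,0]]'
cat > v.py <<'E'
from fit import *
a=grab("scene","pics/s4.png");b=grab("top","pics/t4.png")
o=np.zeros((560,800,3),np.uint8)
o[:,:480]=cv2.resize(a[170:240,255:315,::-1],(480,560),interpolation=cv2.INTER_CUBIC)
o[:320,480:]=cv2.resize(b[165:205,210:250,::-1],(320,320),interpolation=cv2.INTER_CUBIC);cv2.imwrite("pics/c7.png",o)
E
python3 v.py
```

```text
t16.35 pos [ 0.538  -0.0072  0.064 ] closeaxis 109.8 tilt [-0.14  0.08] ch mm [45.7  4.3] F [ 0.1  -0.74 -0.08] Fch [-0.73  0.15] M [ 0.08  0.07 -0.  ] gw 35.7 gf 0.0 j7 1.95
time: 16.85
position: [0.5419, -0.0076, 0.2099]
tool_rot: [-0.539, 3.086, 0.001]
ft_force: [0.6, 0.3, -0.3]
grip_width: 0.449
grip_force: 0.0
time: 17.35
position: [0.4755, 0.1776, 0.2032]
tool_rot: [0.556, -3.089, -0.003]
ft_force: [-0.1, -0.7, -0.6]
grip_width: 0.447
grip_force: 0.0
```

View pics/c7.png

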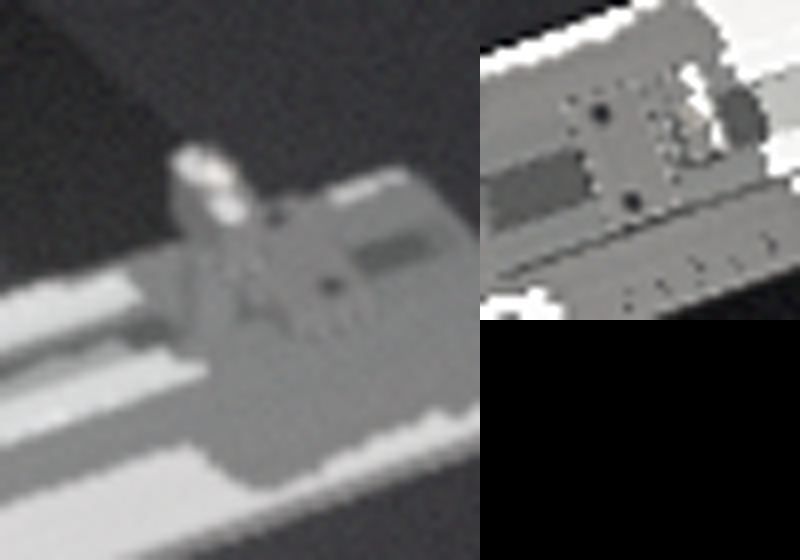

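```bash
python3 - <<'E'
from fit import *
C=np.array([.5574,-.0488]);Y=1.914
im=cv2.imread("pics/s4.png");g=im.max(2);print(g[184:202,274:290])
parts=[box(34,14,93,93.1),cyl(6,93,97)]
def W(q): return [C[0]+(q[0]*np.cos(Y)-q[1]*np.sin(Y))/1e3,C[1]+(q[0]*np.sin(Y)+q[1]*np.cos(Y))/1e3,Y+np.pi/2]
roi=(272,183,290,202)
ms=np.clip((g[183:202,272:290].astype(float)-110)/60,0,1)
f=lambda q:np.abs(render("scene",parts,W(q),roi)-ms).sum()
b=minimize(f,[42,0],method="Nelder-Mead",options=dict(initial_simplex=[[42,0],[45,0],[42,3]]));print("scene head ch",b.x,b.fun)
for x in(38,40,42,44,46):print(x,round(f([x,b.x[1]]),2),end="; ")
full=[box(34,14,69,93),cyl(6,93,97)]
roi=(270,180,292,196)
m2=np.clip((g[180:196,270:292].astype(float)-65)/30,0,1)
E
```

```text
[[ 49  53  57  59  60  57  61  58  57  61  58  55  59  58  55  56]
 [ 47  49  60  59  56  58  56  61  53  57  58  59  58  55  60  58]
 [ 45  49  51  53  59  57  59  59  59  57  56  54  59  61  60  56]
 [ 43  49  43  53  71  70  72  73  63  59  61  60  55  60  56  53]
 [ 45  45  59  89 131 137 109 105  84  64  57  57  62  63  59  63]
 [ 44  58  97 152 186 182 152 152 121  87  67  61  61  57  58  58]
 [ 47  61 118 178 206 199 194 204 181 138 101  67  60  65  58  58]
 [ 47  52  96 158 197 206 214 230 220 185 132  77  65  58  60  60]
 [ 49  55  85 121 162 186 199 218 221 204 146  98  68  62  60  59]
 [ 49  55  84 110 121 136 156 177 192 186 149 123  93  67  60  58]
 [ 49  51  85 108 112 120 138 166 189 193 166 138 117  79  72  76]
 [ 50  53  87 108 110 114 135 178 208 212 200 166 131 108  99 100]
 [ 48  55  80 104 110 110 119 159 199 214 209 184 139 128 109  96]
 [ 46  52  69  97 112 112 115 125 164 195 190 162 134 123  99  88]
 [ 46  51  61  82 104 114 113 114 123 137 143 137 135 127 115 108]
 [ 54  56  58  74  99 113 115 114 121 131 130 131 133 130 127 129]
 [ 73  87 100 102 112 118 116 115 121 130 134 130 133 127 126 129]
 [106 120 130 123 122 124 126 127 123 131 133 134 135 126 123 128]]
scene head ch [40.28685665 -4.84286642] 20.956862745098043
38 32.54; 40 22.11; 42 28.48; 44 42.95; 46 58.65;
```

```bash
python3 -m crank '[[0.45,-0.6,1.0,0.1,-0.1],[0.45,-0.6,1.0,0.1,-0.1],[0.45,-0.6,1.0,0.1,-0.1],[0.45,-0.6,1.0,0.1,-0.1],[0.45,-0.6,1.0,0.1,-0.1]]' >/dev/null; python3 -m crank '[[0.45,-0.6,1.0,0,-0.1],[0.45,-0.6,1.0,0,-0.1],[0.45,-0.6,1.0,0,-0.1],[0.45,-0.6,1.0,0,-0.1],[0.45,-0.6,1.0,0,-0.1]]'; sed -i 's/s4/s5/;s/t4/t5/;s/c7/c8/' v.py; python3 v.py
```

```text
time: 18.7
position: [0.236, 0.5736, 0.223]
tool_rot: [-1.374, -2.823, 0.003]
ft_force: [-0.2, -0.0, -0.4]
grip_width: 0.45
grip_force: 0.0
```

View pics/c8.png

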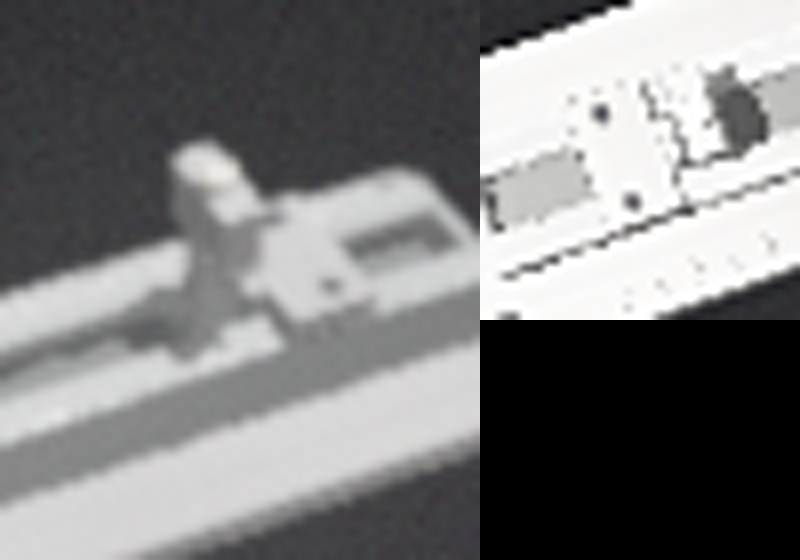

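```bash
cat > g.py <<'E'
from fit import *
C=np.array([.5574,-.0488]);Y=1.914
g=cv2.imread("pics/s5.png").max(2).astype(float)
def W(q,a=0): return [C[0]+(q[0]*np.cos(Y)-q[1]*np.sin(Y))/1e3,C[1]+(q[0]*np.sin(Y)+q[1]*np.cos(Y))/1e3,Y+a]
for dz in(-4,-2,0):
    parts=[box(34,14,93+dz,93.1+dz),cyl(6,93+dz,97+dz)]
    roi=(272,183,287,198);ms=np.clip((g[183:198,272:287]-120)/60,0,1)
    f=lambda q:np.abs(render("scene",parts,W(q,np.pi/2+q[2]/10),roi)-ms).sum()
    b=minimize(f,[42,0,0],method="Nelder-Mead",options=dict(initial_simplex=[[42,0,0],[45,0,0],[42,3,0],[42,0,1]]));print("scene top face",dz,b.x,b.fun)
# top face of block in same image: 30x52, z 40..50, find ch x of its centre
blk=lambda x:[q+np.array([x,0,0]) for q in [box(30,52,50,50.1)]]
t=lambda s:np.array(s)/8+[210-480/8-.44,165-.44]
q=lambda s:np.array(s)/8+[255-.44,170-.44]
def loc(n,uv,z):
    X=unproj(n,uv,z)[:,:2]-C;c,s=np.cos(Y),np.sin(Y);return np.round(1e3*X@np.array([[c,-s],[s,c]]),1).tolist()
print("block top corners scene",loc("scene",q([[268,210],[375,300]]),.05),"head corners",loc("scene",q([[165,148],[245,225]]),.093),loc("scene",q([[262,215]]),.093),"pad",loc("scene",q([[203,160]]),.097))
print("top head far edge",loc("top",t([[700,60],[735,155]]),.093),"near edge",loc("top",t([[645,85],[683,165]]),.093))
print("block screw scene",loc("scene",q([[331,285],[268,205]]),.05),"top",loc("top",t([[600,112],[632,202]]),.05))
E
python3 g.py
```

```text
scene top face -4 [44.55732145  0.52330064 -0.27243517] 9.38137254901961
scene top face -2 [43.54587823 -1.5096779   0.34465118] 9.18921568627451
scene top face 0 [42.53470638 -3.62006517  0.35663824] 9.126470588235293
block top corners scene [[74.9, 21.8], [84.6, -29.7]] head corners [[35.0, 18.4], [40.3, -23.5]] [[47.0, -21.7]] pad [[40.5, 4.3]]
top head far edge [[33.4, -20.1], [33.1, 17.4]] near edge [[55.6, -18.2], [52.4, 14.5]]
block screw scene [[75.7, -17.8], [76.0, 23.9]] top [[74.9, -19.4], [74.9, 17.1]]
```

```bash
python3 -m crank '[[0.45,0.6,-1,0,0.1],[0.45,0.6,-1,0,0.1],[0.45,0.6,-1,0,0.1],[0.45,0.6,-1,0,0.1],[0.45,0.6,-1,0,0.1]]' >/dev/null; python3 -m crank '[[0.45,0.6,-1.0,-0.1,0.1],[0.45,0.6,-1,-0.1,0.1],[0.45,0.6,-1,-0.1,0.1],[0.45,0.6,-1,-0.1,0.1],[0.45,0.6,-1,-0.1,0.1]]'>/dev/null;  python3 -m crank '[[0.45,0.31,-0.911,0,0],[0.45,0.31,-0.911,0,0],[0.45,0.31,-0.911,0,0],[0.45,0.31,-0.911,0,0],[0.45,0.31,-0.911,0,0]]' >/dev/null; python3 st.py;python3 -m crank '[[0.45,0,0,0,0],[0.45,0,0,0,0]]' >/dev/null; python3 st.py
```

```text
t20.68 pos [ 0.5407 -0.0108  0.2046] closeaxis 109.7 tilt [-0.03  0.06] ch mm [41.4  2.9] F [0.3  0.63 0.2 ] Fch [ 0.49 -0.49] M [0.09 0.06 0.04] gw 39.0 gf 0.0 j7 1.91
t20.93 pos [ 0.5408 -0.0091  0.2048] closeaxis 109.9 tilt [-0.01  0.03] ch mm [43.   2.2] F [-0.2   0.04 -1.44] Fch [0.1  0.17] M [0.07 0.11 0.  ] gw 39.4 gf 0.0 j7 1.91
```

```bash
python3 -m crank '[[0.45,0,0,-0.3,0],[0.45,0,0,-0.5,0],[0.45,0,0,-0.6,0],[0.45,0,0,-0.68,0],[0.45,0,0,-0.68,0]]' >/dev/null; python3 st.py;python3 -m crank '[[0.3,0,0,0,0],[0.25,0,0,0,0],[0.2,0,0,0,0],[0.15,0,0,0,0],[0.15,0,0,0,0]]' 3 >/dev/null; python3 st.py
```

```text
t21.55 pos [ 0.5403 -0.0102  0.0679] closeaxis 109.8 tilt [-0.11 -0.  ] ch mm [42.1  3.1] F [0.71 0.38 0.6 ] Fch [ 0.12 -0.8 ] M [ 0.02 -0.01 -0.02] gw 39.4 gf 0.0 j7 1.94
t22.18 pos [ 0.5415 -0.0108  0.0694] closeaxis 109.8 tilt [0.05 0.01] ch mm [41.1  2.2] F [-0.74 -0.4   3.22] Fch [-0.13  0.84] M [0.05 0.09 0.03] gw 14.1 gf 3.6 j7 1.94
```

```bash
for i in 1 2 3; do python3 -m crank '[[0.15,0,0,0,0]]' >/dev/null; python3 st.py; done
```

```text
t22.30 pos [ 0.5415 -0.0108  0.0693] closeaxis 109.8 tilt [0.05 0.01] ch mm [41.1  2.2] F [-1.21  0.4   3.54] Fch [0.79 1.  ] M [0.09 0.17 0.01] gw 14.0 gf 3.6 j7 1.94
t22.43 pos [ 0.5415 -0.0109  0.0693] closeaxis 109.8 tilt [0.05 0.01] ch mm [41.   2.2] F [-0.86  0.3   4.79] Fch [0.57 0.71] M [0.06 0.15 0.03] gw 14.4 gf 3.7 j7 1.94
t22.55 pos [ 0.5415 -0.0108  0.0693] closeaxis 109.8 tilt [0.05 0.01] ch mm [41.1  2.2] F [-0.41 -0.17  4.68] Fch [-0.02  0.44] M [0.03 0.2  0.04] gw 14.2 gf 3.8 j7 1.94
```

```bash
python3 -m crank '[[0.05,0,0,0,0],[0.05,0,0,0,0],[0.05,0,0,0,0]]' 25 >/dev/null; python3 st.py; python3 -m crank '[[0.05,0,0,-0.005,0],[0.05,0,0,-0.01,0],[0.05,0,0,-0.01,0]]' >/dev/null; python3 st.py; python3 -m crank '[[0.05,0.0017,-0.0047,0,0],[0.05,0.0034,-0.0094,0,0],[0.05,0.0034,-0.0094,0,0]]' >/dev/null; python3 st.py;python3 -m crank '[[0.05,0.0017,-0.0047,0,0],[0.05,0.0034,-0.0094,0,0],[0.05,0.0034,-0.0094,0,0]]' >/dev/null; python3 st.py
```

```text
t22.93 pos [ 0.5415 -0.0109  0.0692] closeaxis 109.8 tilt [0.05 0.  ] ch mm [41.   2.2] F [-1.19 -0.09  4.65] Fch [0.32 1.15] M [0.1  0.12 0.  ] gw 14.1 gf 25.6 j7 1.94
t23.30 pos [ 0.5416 -0.0109  0.0675] closeaxis 109.8 tilt [0.05 0.01] ch mm [41.   2.1] F [-1.16 -0.67  6.68] Fch [-0.24  1.32] M [ 0.08  0.3  -0.  ] gw 13.7 gf 25.6 j7 1.94
t23.68 pos [ 0.5419 -0.0117  0.0674] closeaxis 109.8 tilt [0.01 0.09] ch mm [40.2  2.1] F [-1.87  0.66  7.54] Fch [1.25 1.54] M [0.49 0.4  0.07] gw 13.8 gf 25.6 j7 1.95
t24.05 pos [ 0.5423 -0.0124  0.0672] closeaxis 109.8 tilt [-0.03  0.16] ch mm [39.3  2. ] F [-1.68  4.16  6.78] Fch [4.48 0.18] M [0.98 0.58 0.01] gw 14.0 gf 25.6 j7 1.95
```

```bash
python3 -m crank '[[0.05,0.0017,-0.0047,0,0],[0.05,0.0034,-0.0094,0,0],[0.05,0.0034,-0.0094,0,0]]' >/dev/null; python3 st.py;for i in 1; do python3 -m crank '[[0.05,-0.0017,0.0047,0,0],[0.05,-0.0034,0.0094,0,0],[0.05,-0.0034,0.0094,0,0]]' >/dev/null; python3 st.py; python3 -m crank '[[0.05,-0.0017,0.0047,0,0],[0.05,-0.0034,0.0094,0,0],[0.05,-0.0034,0.0094,0,0]]' >/dev/null; python3 st.py; done;  python3 -m crank '[[0.05,-0.0017,0.0047,0,0],[0.05,-0.0017,0.0047,0,0]]' >/dev/null; python3 st.py; python3 -m crank '[[0.05,-0.0017,0.0047,0,0],[0.05,-0.0017,0.0047,0,0]]' >/dev/null; python3 st.py
```

```text
t24.43 pos [ 0.5429 -0.014   0.0672] closeaxis 109.8 tilt [-0.04  0.18] ch mm [37.6  1.9] F [-2.13  4.18  6.57] Fch [4.65 0.6 ] M [1.05 0.57 0.04] gw 13.6 gf 25.6 j7 1.96
t24.80 pos [ 0.5428 -0.0138  0.0673] closeaxis 109.8 tilt [0.04 0.06] ch mm [37.9  2. ] F [-0.69  0.65  6.05] Fch [0.85 0.43] M [0.36 0.29 0.07] gw 13.7 gf 25.6 j7 1.95
t25.18 pos [ 0.5427 -0.0136  0.0675] closeaxis 109.8 tilt [ 0.11 -0.06] ch mm [38.1  2. ] F [ 0.62 -0.93  5.65] Fch [-1.09 -0.27] M [-0.39  0.01  0.01] gw 14.2 gf 25.6 j7 1.95
t25.43 pos [ 0.5427 -0.0135  0.0677] closeaxis 109.7 tilt [ 0.15 -0.11] ch mm [38.2  2. ] F [ 0.64 -3.29  5.3 ] Fch [-3.31  0.51] M [-0.75 -0.11 -0.04] gw 13.9 gf 25.6 j7 1.95
t25.68 pos [ 0.5425 -0.0131  0.0677] closeaxis 109.7 tilt [ 0.18 -0.14] ch mm [38.6  2. ] F [ 0.19 -4.09  6.98] Fch [-3.92  1.2 ] M [-0.99 -0.19 -0.07] gw 13.7 gf 25.6 j7 1.94
```

```bash
python3 -m crank '[[0.05,-0.0013,0.0035,0,0],[0.05,-0.0013,0.0035,0,0]]' >/dev/null; python3 st.py; python3 -m crank '[[0.05,-0.001,0.0025,0,0],[0.05,-0.001,0.0025,0,0]]' >/dev/null; python3 st.py;python3 -m crank '[[0.05,-0.001,0.0025,0,0],[0.05,-0.001,0.0025,0,0]]' >/dev/null; python3 st.py;python3 -m crank '[[0.05,-0.001,0.0025,0,0],[0.05,-0.001,0.0025,0,0]]' >/dev/null; python3 st.py;python3 -m crank '[[0.05,-0.001,0.0025,0,0],[0.05,-0.001,0.0025,0,0]]' >/dev/null; python3 st.py
```

```text
t25.93 pos [ 0.5423 -0.0125  0.0678] closeaxis 109.7 tilt [ 0.18 -0.15] ch mm [39.2  2. ] F [ 1.44 -4.1   5.71] Fch [-4.35  0.02] M [-1.02 -0.22 -0.01] gw 13.8 gf 25.6 j7 1.94
t26.18 pos [ 0.5422 -0.0121  0.0678] closeaxis 109.7 tilt [ 0.19 -0.15] ch mm [39.7  2. ] F [ 0.41 -4.32  7.  ] Fch [-4.21  1.07] M [-1.   -0.25 -0.04] gw 13.7 gf 25.7 j7 1.94
t26.43 pos [ 0.5419 -0.0115  0.0678] closeaxis 109.7 tilt [ 0.19 -0.15] ch mm [40.3  2. ] F [ 0.88 -4.69  6.97] Fch [-4.72  0.75] M [-1.05 -0.19 -0.02] gw 13.7 gf 25.7 j7 1.94
t26.68 pos [ 0.5419 -0.0113  0.0678] closeaxis 109.7 tilt [ 0.21 -0.18] ch mm [40.5  2. ] F [ 1.41 -4.45  6.04] Fch [-4.67  0.17] M [-1.17 -0.26 -0.04] gw 13.7 gf 25.7 j7 1.94
t26.93 pos [ 0.5418 -0.0113  0.0678] closeaxis 109.7 tilt [ 0.22 -0.21] ch mm [40.6  2. ] F [ 1.18 -5.18  6.01] Fch [-5.28  0.64] M [-1.37 -0.39 -0.03] gw 13.9 gf 25.7 j7 1.94
```

```bash
python3 -m crank '[[0.05,-0.0017,0.0047,0,0],[0.05,-0.0017,0.0047,0,0]]' >/dev/null; python3 st.py; python3 -m crank '[[0.05,-0.0017,0.0047,0,0],[0.05,-0.0017,0.0047,0,0]]' >/dev/null; python3 st.py;python3 -m crank '[[0.05,-0.0017,0.0047,0,0],[0.05,-0.0017,0.0047,0,0]]' >/dev/null; python3 st.py
```

```text
t27.18 pos [ 0.5416 -0.0107  0.0679] closeaxis 109.7 tilt [ 0.24 -0.23] ch mm [41.2  2. ] F [ 2.13 -6.6   5.61] Fch [-6.93  0.21] M [-1.57 -0.43 -0.05] gw 13.9 gf 25.7 j7 1.94
t27.43 pos [ 0.5414 -0.01    0.0678] closeaxis 109.7 tilt [ 0.25 -0.25] ch mm [41.9  2.1] F [ 2.12 -7.07  5.07] Fch [-7.37  0.38] M [-1.64 -0.54  0.02] gw 13.5 gf 25.7 j7 1.93
t27.68 pos [ 0.5412 -0.0094  0.0679] closeaxis 109.6 tilt [ 0.27 -0.27] ch mm [42.6  2. ] F [ 2.42 -6.95  5.16] Fch [-7.36  0.05] M [-1.76 -0.59 -0.  ] gw 13.7 gf 25.7 j7 1.93
```

```bash
python3 -m crank '[[0.05,-0.0005,0.0014,0.004,0],[0.05,-0.0005,0.0014,0.007,0],[0.05,-0.0005,0.0014,0.007,0]]' >/dev/null; python3 st.py; python3 -m crank '[[0.05,0,0,0.004,0],[0.05,0,0,0.004,0]]' >/dev/null; python3 st.py
```

```text
t28.05 pos [ 0.5409 -0.009   0.069 ] closeaxis 109.6 tilt [ 0.25 -0.26] ch mm [43.   2.1] F [ 3.06 -6.75  2.94] Fch [-7.39 -0.61] M [-1.71 -0.71 -0.06] gw 14.1 gf 25.7 j7 1.93
t28.30 pos [ 0.5409 -0.0089  0.0694] closeaxis 109.7 tilt [ 0.25 -0.26] ch mm [43.1  2.1] F [ 3.93 -7.04 -0.13] Fch [-7.95 -1.34] M [-1.69 -0.89  0.01] gw 14.0 gf 25.7 j7 1.93
```

```bash
python3 -m crank '[[0.05,0.0017,-0.0047,0,0],[0.05,0.002,-0.006,0,0]]' >/dev/null; python3 st.py; python3 -m crank '[[0.45,0,0,0,0],[0.45,0,0,0,0],[0.45,0,0,0,0]]' >/dev/null; python3 st.py;python3 -m crank '[[0.45,0.008,-0.0155,0,0],[0.45,0.008,-0.0155,0,0],[0.45,0.008,-0.0155,0,0],[0.45,0.008,-0.0155,0,0]]' >/dev/null; python3 st.py;
```

```text
t28.55 pos [ 0.541  -0.0091  0.0694] closeaxis 109.7 tilt [ 0.2  -0.19] ch mm [42.9  2.1] F [ 3.35 -4.68  2.15] Fch [-5.53 -1.58] M [-1.17 -0.68 -0.01] gw 14.0 gf 25.7 j7 1.93
t28.93 pos [ 0.5385 -0.0052  0.0685] closeaxis 109.8 tilt [-0.1   0.05] ch mm [47.4  3.1] F [-0.37  0.57 -0.21] Fch [0.66 0.15] M [ 0.08  0.09 -0.  ] gw 34.9 gf 0.0 j7 1.93
t29.43 pos [ 0.5408 -0.0092  0.0689] closeaxis 109.8 tilt [-0.01  0.01] ch mm [42.8  2.3] F [ 0.55 -0.88 -0.09] Fch [-1.01 -0.22] M [ 0.04 -0.   -0.04] gw 39.3 gf 0.0 j7 1.94
```

```bash
python3 -m crank '[[0.3,0,0,0,0],[0.25,0,0,0,0],[0.2,0,0,0,0],[0.15,0,0,0,0],[0.15,0,0,0,0]]' 3 >/dev/null; python3 st.py; python3 -m crank '[[0.15,0,0,0,0]]' >/dev/null;python3 st.py
```

```text
t30.05 pos [ 0.5416 -0.0104  0.0694] closeaxis 109.7 tilt [ 0.08 -0.06] ch mm [41.5  2. ] F [ 1.24 -2.98  2.03] Fch [-3.22 -0.17] M [-0.63 -0.16 -0.02] gw 14.4 gf 3.3 j7 1.94
t30.18 pos [ 0.5415 -0.0103  0.0694] closeaxis 109.7 tilt [ 0.08 -0.05] ch mm [41.6  2. ] F [ 1.89 -3.64  2.56] Fch [-4.07 -0.56] M [-0.75 -0.19 -0.04] gw 14.1 gf 3.5 j7 1.94
```

```bash
python3 -m crank '[[0.05,0,0,0,0],[0.05,0,0,0,0]]' 25 >/dev/null; python3 st.py; python3 -m crank '[[0.05,0,0,-0.005,0],[0.05,0,0,-0.008,0],[0.05,0,0,-0.008,0]]' >/dev/null; python3 st.py; python3 -m crank '[[0.05,-0.0017,0.0047,0,0],[0.05,-0.0017,0.0047,0,0]]' >/dev/null; python3 st.py; python3 -m crank '[[0.05,-0.0017,0.0047,0,0],[0.05,-0.0017,0.0047,0,0]]' >/dev/null; python3 st.py
```

```text
t30.43 pos [ 0.5416 -0.0103  0.0694] closeaxis 109.7 tilt [ 0.08 -0.06] ch mm [41.6  2. ] F [ 1.68 -4.96  3.18] Fch [-5.24  0.08] M [-1.26 -0.4  -0.05] gw 13.6 gf 25.5 j7 1.94
t30.80 pos [ 0.5416 -0.0103  0.0683] closeaxis 109.7 tilt [ 0.08 -0.05] ch mm [41.6  1.9] F [ 0.8  -5.1   6.04] Fch [-5.07  0.97] M [-1.21 -0.09 -0.05] gw 13.8 gf 25.5 j7 1.94
t31.05 pos [ 0.5415 -0.01    0.0683] closeaxis 109.7 tilt [ 0.12 -0.1 ] ch mm [41.8  1.9] F [ 1.61 -5.98  5.7 ] Fch [-6.18  0.5 ] M [-1.58 -0.31 -0.03] gw 14.0 gf 25.5 j7 1.94
t31.30 pos [ 0.5413 -0.0095  0.0684] closeaxis 109.7 tilt [ 0.14 -0.13] ch mm [42.5  1.9] F [ 1.66 -7.59  5.35] Fch [-7.7   0.99] M [-1.69 -0.39 -0.05] gw 13.4 gf 25.5 j7 1.94
```

```bash
python3 -m crank '[[0.05,-0.0014,0.0038,0,0],[0.05,-0.0014,0.0038,0,0]]' >/dev/null; python3 st.py; python3 -m crank '[[0.05,0,0,0.004,0],[0.05,0,0,0.006,0],[0.05,0,0,0.006,0]]' >/dev/null; python3 st.py; python3 -m crank '[[0.05,0.001,-0.0028,0.003,0],[0.05,0.001,-0.0028,0.003,0]]' >/dev/null; python3 st.py
```

```text
t31.55 pos [ 0.5412 -0.009   0.0683] closeaxis 109.7 tilt [ 0.15 -0.15] ch mm [43.   1.9] F [ 1.45 -6.55  5.9 ] Fch [-6.65  0.84] M [-1.78 -0.38 -0.04] gw 13.9 gf 25.5 j7 1.93
t31.93 pos [ 0.5411 -0.0088  0.0691] closeaxis 109.7 tilt [ 0.14 -0.14] ch mm [43.1  1.9] F [ 2.19 -7.6   3.12] Fch [-7.89  0.49] M [-1.79 -0.62  0.02] gw 13.6 gf 25.5 j7 1.93
t32.17 pos [ 0.5411 -0.0089  0.0694] closeaxis 109.7 tilt [ 0.12 -0.11] ch mm [43.   1.9] F [ 3.07 -6.09  0.71] Fch [-6.76 -0.84] M [-1.57 -0.72 -0.02] gw 13.8 gf 25.5 j7 1.94
```

```bash
python3 -m crank '[[0.05,-0.0027,0.0075,-0.001,0],[0.05,-0.0027,0.0075,-0.001,0]]' >/dev/null; python3 st.py; python3 -m crank '[[0.05,0.001,-0.0028,0.001,0],[0.05,0.001,-0.0028,0.001,0]]' >/dev/null; python3 st.py
```

```text
t32.42 pos [ 0.5409 -0.0082  0.0694] closeaxis 109.7 tilt [ 0.16 -0.17] ch mm [43.8  1.9] F [ 2.83 -8.41  1.42] Fch [-8.87  0.17] M [-1.93 -0.87 -0.05] gw 13.7 gf 25.4 j7 1.93
t32.67 pos [ 0.5409 -0.0084  0.0694] closeaxis 109.7 tilt [ 0.13 -0.14] ch mm [43.7  2. ] F [ 3.57 -7.17  1.35] Fch [-7.95 -0.95] M [-1.67 -0.82 -0.02] gw 14.0 gf 25.4 j7 1.93
```

```bash
python3 -m crank '[[0.45,0,0,0,0],[0.45,0,0,0,0],[0.45,0,0,0,0]]' >/dev/null; python3 st.py;python3 -m crank '[[0.45,0.009,-0.024,0,0],[0.45,0.009,-0.024,0,0],[0.45,0.009,-0.024,0,0],[0.45,0.009,-0.024,0,0]]' >/dev/null; python3 st.py
```

```text
t33.05 pos [ 0.539  -0.0046  0.0687] closeaxis 109.8 tilt [-0.1  0.1] ch mm [47.8  2.5] F [-0.08 -0.01  1.07] Fch [0.02 0.08] M [ 0.11  0.09 -0.02] gw 34.9 gf 0.0 j7 1.93
t33.55 pos [ 0.5415 -0.0109  0.0691] closeaxis 109.8 tilt [-0.01  0.01] ch mm [41.   2.2] F [0.18 0.24 0.19] Fch [ 0.17 -0.25] M [ 0.06  0.02 -0.08] gw 39.1 gf 0.0 j7 1.94
```

```bash
python3 -m crank '[[0.35,-0.001,0.003,0,0],[0.3,-0.001,0.003,0,0],[0.25,-0.001,0.003,0,0]]' 3 >/dev/null; python3 st.py;python3 -m crank '[[0.2,0,0,0,0],[0.15,0,0,0,0],[0.15,0,0,0,0],[0.15,0,0,0,0]]' 3 >/dev/null; python3 st.py
```

```text
t33.92 pos [ 0.5414 -0.0105  0.0692] closeaxis 109.8 tilt [0.   0.01] ch mm [41.5  2.2] F [-0.17 -0.7   0.39] Fch [-0.61  0.4 ] M [ 0.03 -0.   -0.06] gw 24.3 gf 0.0 j7 1.94
t34.42 pos [ 0.5417 -0.0106  0.0695] closeaxis 109.8 tilt [0.03 0.  ] ch mm [41.2  2. ] F [ 0.4  -0.28  3.05] Fch [-0.39 -0.28] M [-0.06  0.06 -0.11] gw 14.4 gf 3.3 j7 1.94
```

```bash
python3 -m crank '[[0.05,0,0,0,0],[0.05,0,0,0,0]]' 25 >/dev/null; python3 -m crank '[[0.05,0,0,-0.005,0],[0.05,0,0,-0.008,0],[0.05,0,0,-0.008,0]]' >/dev/null; python3 st.py; python3 -m crank '[[0.05,-0.0017,0.0047,0,0],[0.05,-0.0034,0.0094,0,0],[0.05,-0.0034,0.0094,0,0]]' >/dev/null; python3 st.py; python3 -m crank '[[0.05,-0.0017,0.0047,0,0],[0.05,-0.0017,0.0047,0,0]]' >/dev/null; python3 st.py
```

```text
t35.05 pos [ 0.5418 -0.0106  0.0683] closeaxis 109.8 tilt [0.04 0.  ] ch mm [41.2  1.9] F [-1.06 -0.93  6.03] Fch [-0.52  1.31] M [-0.18  0.28 -0.  ] gw 14.0 gf 25.2 j7 1.94
t35.42 pos [ 0.5417 -0.0104  0.0684] closeaxis 109.7 tilt [ 0.12 -0.12] ch mm [41.4  1.9] F [ 0.4  -4.01  4.83] Fch [-3.92  0.97] M [-0.91 -0.   -0.01] gw 13.6 gf 25.3 j7 1.94
t35.67 pos [ 0.5416 -0.0103  0.0684] closeaxis 109.7 tilt [ 0.16 -0.18] ch mm [41.5  1.9] F [ 1.02 -5.61  4.62] Fch [-5.62  0.93] M [-1.35 -0.26  0.01] gw 13.8 gf 25.3 j7 1.94
```

```bash
python3 -m crank '[[0.05,-0.0017,0.0047,0,0],[0.05,-0.0017,0.0047,0,0]]' >/dev/null; python3 st.py; python3 -m crank '[[0.05,-0.0017,0.0047,0,0],[0.05,-0.0017,0.0047,0,0]]' >/dev/null; python3 st.py;  python3 -m crank '[[0.05,0,0,0.006,0],[0.05,0,0,0.01,0],[0.05,0,0,0.014,0]]' >/dev/null; python3 st.py
```

```text
t35.92 pos [ 0.5415 -0.0099  0.0684] closeaxis 109.7 tilt [ 0.18 -0.21] ch mm [42.   1.9] F [ 1.38 -6.05  5.05] Fch [-6.16  0.73] M [-1.6  -0.32 -0.03] gw 13.5 gf 25.4 j7 1.93
t36.17 pos [ 0.5413 -0.0092  0.0684] closeaxis 109.7 tilt [ 0.2  -0.23] ch mm [42.7  1.9] F [ 2.47 -7.38  4.16] Fch [-7.78  0.16] M [-1.73 -0.48 -0.05] gw 13.8 gf 25.3 j7 1.93
t36.55 pos [ 0.5411 -0.0092  0.0696] closeaxis 109.7 tilt [ 0.19 -0.25] ch mm [42.8  2. ] F [  7.43  -6.77 -10.62] Fch [-8.88 -4.72] M [-1.76 -1.72 -0.04] gw 13.7 gf 25.2 j7 1.93
```

```bash
python3 -m crank '[[0.05,0.003,-0.004,-0.003,0],[0.05,0.003,-0.004,-0.003,0]]' >/dev/null; python3 st.py; python3 -m crank '[[0.05,0.0025,-0.007,0,0],[0.05,0.0025,-0.007,0,0]]' >/dev/null; python3 st.py; python3 -m crank '[[0.05,0.0025,-0.007,0,0],[0.05,0.0025,-0.007,0,0]]' >/dev/null; python3 st.py
```

```text
t36.80 pos [ 0.5412 -0.0093  0.0695] closeaxis 109.7 tilt [ 0.12 -0.19] ch mm [42.6  1.9] F [ 3.46 -5.68 -1.73] Fch [-6.51 -1.35] M [-1.36 -0.74 -0.05] gw 14.0 gf 25.3 j7 1.93
t37.05 pos [ 0.5413 -0.0094  0.0695] closeaxis 109.7 tilt [ 0.06 -0.1 ] ch mm [42.5  1.9] F [ 3.83 -4.39 -1.31] Fch [-5.42 -2.13] M [-1.25 -0.79 -0.09] gw 13.9 gf 25.4 j7 1.94
t37.30 pos [ 0.5413 -0.0096  0.0695] closeaxis 109.8 tilt [ 0.   -0.01] ch mm [42.3  1.9] F [ 2.38 -4.17 -2.05] Fch [-4.73 -0.84] M [-0.77 -0.62 -0.07] gw 14.0 gf 25.4 j7 1.94
```

```bash
python3 -m crank '[[0.05,0.0017,-0.0047,0.001,0],[0.05,0.0017,-0.0047,0.001,0]]' >/dev/null; python3 st.py; python3 -m crank '[[0.05,0.0017,-0.0047,0.001,0],[0.05,0.0017,-0.0047,0.001,0]]' >/dev/null; python3 st.py
```

```text
t37.55 pos [ 0.5414 -0.0097  0.0695] closeaxis 109.8 tilt [-0.04  0.04] ch mm [42.2  1.9] F [ 3.03 -1.44 -4.84] Fch [-2.37 -2.37] M [-0.29 -0.72 -0.1 ] gw 13.4 gf 25.4 j7 1.94
t37.80 pos [ 0.5414 -0.0098  0.0695] closeaxis 109.8 tilt [-0.08  0.09] ch mm [42.1  2. ] F [ 3.15  2.76 -8.43] Fch [ 1.54 -3.89] M [ 0.59 -0.62 -0.08] gw 13.5 gf 25.4 j7 1.94
```

```bash
python3 -m crank '[[0.05,0.001,0.0035,-0.002,0],[0.05,0.001,0.0035,-0.002,0]]' >/dev/null; python3 st.py; python3 -m crank '[[0.45,0,0,0,0],[0.45,0,0,0,0],[0.45,0,0,0,0]]' >/dev/null; python3 st.py
```

```text
t38.05 pos [ 0.5415 -0.0098  0.0695] closeaxis 109.8 tilt [-0.09  0.05] ch mm [42.   1.9] F [ 0.08  2.27 -5.63] Fch [ 2.11 -0.84] M [ 0.74 -0.06  0.02] gw 13.7 gf 25.4 j7 1.94
t38.42 pos [ 0.5426 -0.011   0.0704] closeaxis 109.7 tilt [ 0.05 -0.01] ch mm [40.6  1.2] F [-0.82 -1.09  0.48] Fch [-0.75  1.13] M [ 0.01 -0.04  0.02] gw 34.7 gf 0.0 j7 1.94
```

Now a gentle check of where it came to rest.

```bash
python3 -m crank '[[0.35,-0.005,0.005,0,0],[0.3,-0.005,0.005,0,0],[0.25,-0.005,0.005,0,0]]' 3 >/dev/null; python3 st.py;python3 -m crank '[[0.2,0,0,0,0],[0.15,0,0,0,0],[0.15,0,0,0,0],[0.15,0,0,0,0]]' 3 >/dev/null; python3 st.py
```

```text
t38.80 pos [ 0.5412 -0.0095  0.0698] closeaxis 109.8 tilt [0. 0.] ch mm [42.4  2. ] F [0.61 0.57 0.55] Fch [ 0.33 -0.76] M [ 0.05 -0.01 -0.03] gw 24.1 gf 0.0 j7 1.94
t39.30 pos [ 0.5413 -0.0097  0.0698] closeaxis 109.8 tilt [ 0.01 -0.01] ch mm [42.2  2. ] F [ 0.27 -1.22 -0.05] Fch [-1.24  0.16] M [-0.01 -0.09 -0.02] gw 13.9 gf 3.0 j7 1.94
```

```bash
python3 -m crank '[[0.25,0,0,0,0],[0.45,0,0,0,0],[0.45,0,0,0,0]]' >/dev/null; python3 st.py; python3 -m crank '[[0.45,0,0,0.15,0],[0.45,0,0,0.4,0],[0.45,0,0,0.7,0],[0.45,0,0,0.7,0]]' >/dev/null;  python3 -m crank '[[0.45,-0.3,0.9,0,0],[0.45,-0.3,0.9,0,0],[0.45,-0.3,0.9,0,0],[0.45,-0.3,0.9,0,0]]'>/dev/null
python3 -m crank '[[0.45,-0.6,1.0,0.1,-0.1],[0.45,-0.6,1.0,0.1,-0.1],[0.45,-0.6,1.0,0.1,-0.1],[0.45,-0.6,1.0,0.1,-0.1],[0.45,-0.6,1.0,0.1,-0.1]]' >/dev/null; python3 -m crank '[[0.45,-0.6,1.0,0,-0.1],[0.45,-0.6,1.0,0,-0.1],[0.45,-0.6,1.0,0,-0.1],[0.45,-0.6,1.0,0,-0.1],[0.45,-0.6,1.0,0,-0.1]]'
python3 - <<'E'
from h import *
grab("scene","pics/s6.png");grab("top","pics/t6.png")
for n in("s","t"):
    a=cv2.imread(f"pics/{n}5.png").astype(int);b=cv2.imread(f"pics/{n}6.png").astype(int)
    d=np.abs(a-b).max(2)>50;ys,xs=np.nonzero(d);print(n,d.sum(),[(x,y) for x,y in zip(xs,ys)][:30])
E
sed 's/s5/s6/' g.py > g6.py; python3 g6.py | head -3
```

```text
t39.67 pos [ 0.5412 -0.0094  0.0698] closeaxis 109.8 tilt [-0.    0.01] ch mm [42.5  2. ] F [-0.96  0.09 -0.34] Fch [0.41 0.87] M [0.02 0.05 0.04] gw 33.7 gf 0.0 j7 1.94
time: 41.92
position: [0.2372, 0.5731, 0.2279]
tool_rot: [-1.371, -2.824, 0.003]
ft_force: [-0.8, -0.9, -0.5]
grip_width: 0.449
grip_force: 0.0
s 148 [(np.int64(474), np.int64(7)), (np.int64(478), np.int64(9)), (np.int64(479), np.int64(9)), (np.int64(473), np.int64(10)), (np.int64(480), np.int64(10)), (np.int64(481), np.int64(10)), (np.int64(482), np.int64(10)), (np.int64(483), np.int64(10)), (np.int64(484), np.int64(10)), (np.int64(485), np.int64(10)), (np.int64(486), np.int64(10)), (np.int64(471), np.int64(11)), (np.int64(472), np.int64(11)), (np.int64(473), np.int64(11)), (np.int64(483), np.int64(11)), (np.int64(484), np.int64(11)), (np.int64(485), np.int64(11)), (np.int64(486), np.int64(11)), (np.int64(487), np.int64(11)), (np.int64(488), np.int64(11)), (np.int64(489), np.int64(11)), (np.int64(490), np.int64(11)), (np.int64(491), np.int64(11)), (np.int64(492), np.int64(11)), (np.int64(493), np.int64(11)), (np.int
[... 615 characters left out ...]
np.int64(254)), (np.int64(47), np.int64(255)), (np.int64(1), np.int64(273)), (np.int64(2), np.int64(274)), (np.int64(4), np.int64(275)), (np.int64(23), np.int64(302)), (np.int64(24), np.int64(302)), (np.int64(12), np.int64(310)), (np.int64(10), np.int64(311)), (np.int64(29), np.int64(316)), (np.int64(29), np.int64(317)), (np.int64(24), np.int64(320)), (np.int64(241), np.int64(324)), (np.int64(18), np.int64(326)), (np.int64(14), np.int64(328)), (np.int64(268), np.int64(363))]
scene top face -4 [45.12621317  0.28967971 -0.20701472] 7.805882352941175
scene top face -2 [43.92824131 -1.75729014 -0.26003223] 7.633333333333333
scene top face 0 [43.16883357 -3.47457251 -0.2302891 ] 7.645098039215687
```

The images agree: the rest moved about 0.6–1 mm further in, upright and locked, and the bystanders have not moved.

```bash
python3 -c "
from bench import close_job; print(close_job())"
```

```text
the job is handed in; nothing more can be done
None
```

The oblong-foot rest is standing locked across the channel with its stem pushing the plunger in by about 2 mm (by feel, give or take about 0.5 mm). The gripper has let go and is clear, and the job was handed in at about 42 s; the first release had held only about 1 mm, so I re-gripped and re-seated it to get there.

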